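Unpack a bearing kit onto the spindle and pile its separator plates

TASK

Make up the bearing kit on the upright steel spindle: thread the large black seal ring on first, then the steel bearing, then the brown seal ring on top, each seated flat on the one below. Pile the two separator plates that carried the parts on the cork pad, the larger grey plate underneath and the smaller blue one flat on it, both centred and squared up with the pad. Leave the white carton and the spray can where they stand, and let go of everything at the end.

Things in the scene. Friction and masses are not known exactly. Their poses are not given: they have to be found in the camera images.
- seal_black_center (a point): the large black rubber shaft seal, a flat ring of outer diameter 58 mm, clear hole about 36 mm, 9 mm thick; the point is its centre, half-way up; z is its axis. At the start it lies flat on the worktop.
- bearing_steel_center (a point): the steel ball bearing, light grey with a thin brown band, a flat ring of outer diameter 47 mm, clear hole about 17 mm, 14 mm thick; the point is its centre, half-way up; z is its axis. At the start it lies centred within about 5 mm on one of the two separator plates.
- seal_brown_center (a point): the small brown rubber shaft seal, a flat ring of outer diameter 44 mm, clear hole about 24 mm, 8 mm thick; the point is its centre, half-way up; z is its axis. At the start it lies centred within about 5 mm on one of the two separator plates.
- plate_grey_center (a point): the larger separator plate, metallic grey, rigid, 90 x 60 x 10 mm, lying flat on the worktop; the point is its centre, half-way up; x runs along its 90 mm side, y along the 60 mm side, z up. At the start it carries the bearing or the brown seal
- plate_blue_center (a point): the smaller separator plate, blue, rigid, 75 x 50 x 10 mm, lying flat on the worktop; the point is its centre, half-way up; x runs along its 75 mm side, y along the 50 mm side, z up. At the start it carries the bearing or the brown seal (the one that the grey plate does not)
- spindle_foot (a point): the fixed steel spindle, on its axis at the top of its round dark foot, 12 mm above the worktop; z up. The foot is 72 mm across; the post is 8 mm thick and its tip, tapered over the last 8 mm to 3 mm, ends 44 mm above this point; at the root a cone-shaped shoulder, 28 mm across below and 22 mm at its flat top, 9 mm high, fits loosely in the hole of the black seal, which lies flat on the foot with the shoulder level with its top
- pad_top (a point): the fixed cork pad, light brown, 100 x 70 mm, 4 mm thick; the point is the centre of its top; x runs along its 100 mm side, z up
- carton: bystander: small white and grey carton, loose, 50 x 75 x 42 mm; origin at the centre of its underside, x along its 50 mm side; to be left alone
- can: bystander: upright spray can with a red cap, loose, 66 mm across, 197 mm tall; origin at the centre of its underside; to be left alone
There are look-alikes about, which are no part of the job. What is shaped like the part that bears seal_brown_center but orange or purple is not meant.

How it is judged (in metres and radians):
At the end, for the whole second after the job is handed in: Spindle, from the foot up: black seal, bearing, brown seal, each within 12 mm of the axis, level, seated to 3 mm. Pad: grey plate within 12 mm of its centre, blue plate flat on the grey within 12 mm of its centre, turned with the pad within 0.2 rad. All at rest (z of seal_black_center in the frame of spindle_foot between 0.0015 and 0.0075 m and horizontal distance between each of seal_black_center, bearing_steel_center, seal_brown_center and spindle_foot below 0.012 m and angle between the z axis of each of seal_black_center, bearing_steel_center, seal_brown_center and the z axis of spindle_foot, either way round below 0.1 rad and z of bearing_steel_center in the frame of spindle_foot between 0.013 and 0.019 m and z of seal_brown_center in the frame of spindle_foot between 0.024 and 0.03 m and z of plate_grey_center in the frame of pad_top between 0.002 and 0.008 m and horizontal distance between plate_grey_center and pad_top below 0.012 m and angle between the x axis of each of plate_grey_center, plate_blue_center and the x axis of pad_top, either way round below 0.2 rad and angle between each of plate_grey_center, plate_blue_center's own z axis and vertical below 0.1 rad and z of plate_blue_center in the frame of plate_grey_center between 0.007 and 0.013 m and horizontal distance between plate_blue_center and plate_grey_center below 0.012 m and linear speed of each of seal_black, bearing_steel, seal_brown, plate_grey, plate_blue below 0.02 m/s); the robot touches nothing.
It fails at once if the carton or the spray can was moved by more than 20 mm (distance of any of carton, can from where it was at the start of the episode above 0.02 m).
It also fails if it takes over 125 s, if anything falls off the work surface, if the arm or the gripper's body presses on something with over 40 N, if the wrist force passes 120 N, or if a joint passes its speed limit or range.

ROBOT

A 6-joint arm with a two-finger parallel gripper is mounted at the origin on a cart in front of the work surface, level with it; the furniture and walls round the work are solid. World frame = base frame: x ahead of the robot, y to its left, z up, the work surface at z = 0. Lengths are in mm, angles in degrees, forces in N, time in s.
With the tool pointing down it reaches from about 250 to 725 mm from the base axis. Payload 4 kg.
Tool frame: the origin (TCP) lies at the very end of the fingers, on their centre line; the grasp point (between the pads) lies 19 mm behind it; z points along the fingers, y is the line along which they close (so a half turn about z gives the same grasp; the last joint's range is limited). The gripper opens to 85 mm and grips with 20 to 120 N. Pads are 22 mm wide; open, the fingers measure 114 mm over their backs; the gripper's body (76 mm by 85 mm) begins 54 mm behind the grasp point. The pads swing forward as they close: fully open they stand 13 mm farther back than shut.
Start: joints at [71.047, 13.785, 0.286, 76.501, 0, 90], TCP at [162.398, 472.891, 208.806] pointing down, gripper open.
Joint ranges: [-155.79, 155.79], [-60.16, 107.12], [-62.33, 73.08], [-114, 123.19], [-81.49, 82.49], [-180, 180]. Speed limits (degrees/s): [159.86, 159.86, 180, 180, 180, 180].

INTERFACE

Orientations are given as [roll, pitch, yaw] about the fixed x, y, z axes, in that order (R = Rz(yaw) Ry(pitch) Rx(roll)).
In Python, from cell import monitor, optics, job gives the robot as it stands.
- The arm moves only by the tool play_rows, never from a script. Its argument "motion" is a list of rows, each a list of 2 entries, a list of its own where there are three numbers: the shift along the tool's x, y, z in units of 0.3 m (1.0 is 0.3 m), then the turn about the tool's z in units of 180 degrees (1.0 is 180 degrees). A call has 1 to 8 rows; each row is the pose to reach, as a shift and turn from the pose commanded when the call began, along the tool's axes at that moment, turning the shorter way round; what a row does not reach only later rows make up. A row lasts 1/8 s, in which the tool goes at most 62.5 mm and 10.7 degrees, less where a joint would pass 70% of its speed; a pose out of reach is approached as far as the arm can. A call with a number of a shift or a turn outside -1 to 1 is refused whole. A call with a gripper value outside its range is refused whole. "claw" is the gripper's target within -1 to 1 (fully open at 1, half-way at 0, shut at -1), set as the call begins (left out, the last holds). The fingers move at their own pace and stop on an object; "squeeze" is the grip in N (left out, the last holds). Time passes only in rows, so rows that repeat a pose let the fingers close. It gives the time, the measured TCP pose, the force, the opening and the grip force at its end, in the units of the state.
- monitor.read_state(): the state, without advancing time (a new reading comes with each control period).
- optics.camera(name): name is "scene" or "top"; returns the picture (384x512x3 uint8, blue, green, red); there is no depth.
- optics.camera_params(name): a dict with "fx", "fy", "cx", "cy" (pixels), "distortion" ([k1, k2, p1, p2, k3] as OpenCV has them; the pictures are not rectified), "rvec" (rotation vector, rad) and "tvec" (3), from world to camera coordinates, as OpenCV has them. Camera axes: x right, y down, z forward; pixel columns grow to the right and rows downward; lengths in mm; the calibration is good to about 2 mm. A picture is of the moment at which its call begins. camera_params takes no time and is no camera call.
- job.hand_in(): hands the job in; it is judged then, once.
The state is a dict: "t": time; "q": joint angles; "joint_vel": joint speeds; "tau": joint torques, N m; "position": TCP position; "orientation": TCP orientation; "wrist_force": force on the tool from outside, world axes, zero at the start; "ft_torque": the same for the moment, N m; "opening": finger opening in mm; "gripper_force": force on a finger pad.
Only numpy, scipy, OpenCV 4.12 (cv2) and the standard library are available. Lean on these libraries where they do the work, as an engineer would, in place of code of your own. Each camera call takes 0.05 s, during which the arm holds its last target. There are 200 camera calls.

## Working session

There is one attempt and no reset: what is moved stays moved. The work goes in short steps, Python scripts to look and compute and a tool call to move; the robot and the scene stay as the last step left them, time stands still between calls to the robot, and variables do not carry over. Pictures are saved under pics/ and viewed, at most 14 in all, crops included, and the job is handed in when it is done.

Besides the shell and the picture viewer there is one more tool, called after "Request:" by a JSON object that holds its "op" and its "data", one argument or row to a line. play_rows: Moves the arm, as the interface text tells. Its arguments: {"type":"object","properties":{"motion":{"type":"array","items":{"type":"array"}},"claw":{"type":"number"},"squeeze":{"type":"number"}},"required":["motion"]}

```bash
mkdir -p pics; ls; python3 - <<'E'
from cell import monitor, optics, job
import cv2
print(monitor.read_state())
for n in("scene","top"):
    cv2.imwrite(f"pics/{n}0.png",optics.camera(n)); print(optics.camera_params(n))
E
```

```text
pics
{'t': 0.0, 'q': array([7.10477069e+01, 1.38316113e+01, 2.12272856e-01, 7.65001577e+01,
       1.90610397e-03, 8.99988641e+01]), 'joint_vel': array([ 0.11078949,  0.00924121,  0.00276644, -0.0053967 , -0.06599137,
        0.01948356]), 'tau': array([ 1.03460548e-03, -3.72322154e+01,  2.52406347e+01,  1.67901098e-02,
        7.05253797e-05,  2.43015421e-06]), 'position': array([162.15909868, 472.2545417 , 207.90851049]), 'orientation': array([-1.79880504e+02, -1.90846877e-03,  1.61048839e+02]), 'wrist_force': array([-0.56618529, -0.12091754,  1.07519195]), 'ft_torque': array([ 0.01596827, -0.0133059 , -0.02277364]), 'gripper_force': 0.0, 'opening': 85.17460165779062}
{'fx': 457.9153814893757, 'fy': 457.9153814893757, 'cx': 255.23988431524978, 'cy': 189.01291925112287, 'distortion': array([-0.12798738,  0.        ,  0.        ,  0.        ,  0.        ]), 'rvec': array([ 2.09042371, -0.62058201,  0.34178466]), 'tvec': array([-348.72361158,  294.3811692 ,  612.23422524])}
{'fx': 447.9897690592587, 'fy': 447.9897690592587, 'cx': 261.00525789081047, 'cy': 189.72560804975973, 'distortion': array([-0.08998866,  0.        ,  0.        ,  0.        ,  0.        ]), 'rvec': array([ 2.17062341, -2.11259155,  0.14215127]), 'tvec': array([207.64907298, 575.9013978 , 871.06086289])}
```

View pics/scene0.png

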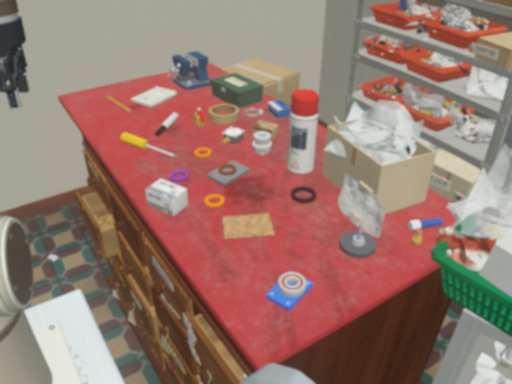

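View pics/top0.png

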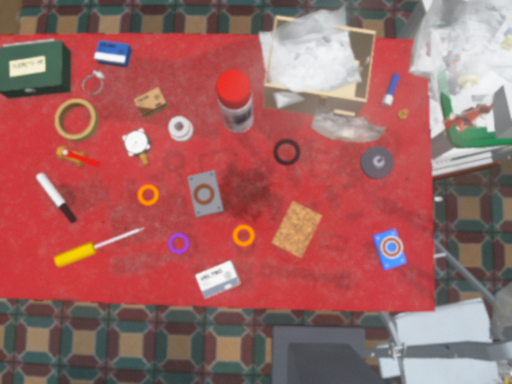

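Top view: black seal at (287,151), brown seal on the grey plate at (205,193), bearing on the blue plate at (390,249), pad at (297,229), spindle at (377,162), carton at (217,279) and can at (235,95). The look-alikes are orange rings at (148,195) and (243,235) and a purple one at (178,243). The one at (205,193) is meant, because it's the only brown ring and it lies on a plate. I'll confirm this in an enlarged crop.

```bash
cat > h.py <<'E'
import numpy as np, cv2
from cell import monitor, optics, job
def cast(n,uv,z):
    p=optics.camera_params(n); K=np.array([[p['fx'],0,p['cx']],[0,p['fy'],p['cy']],[0,0,1.]])
    uv=np.asarray(uv,float).reshape(-1,1,2)
    d=np.c_[cv2.undistortPoints(uv,K,p['distortion']).reshape(-1,2),np.ones(len(uv))]
    R=cv2.Rodrigues(p['rvec'])[0]; c=-R.T@p['tvec']; d=d@R
    return (c+d*((z-c[2])/d[:,2])[:,None])[:,:2]
def proj(n,P):
    p=optics.camera_params(n); K=np.array([[p['fx'],0,p['cx']],[0,p['fy'],p['cy']],[0,0,1.]])
    return cv2.projectPoints(np.asarray(P,float).reshape(-1,1,3),p['rvec'],p['tvec'],K,p['distortion'])[0].reshape(-1,2)
def blob(m,uv,r=40):
    """largest external contour of mask m within r px of uv"""
    w=np.zeros_like(m); cv2.circle(w,tuple(int(v) for v in uv),r,255,-1)
    c,_=cv2.findContours(m&w,cv2.RETR_EXTERNAL,cv2.CHAIN_APPROX_NONE)
    return max(c,key=cv2.contourArea).reshape(-1,2).astype(float)
def redmask(im):
    h=cv2.cvtColor(im,cv2.COLOR_BGR2HSV)
    red=((h[...,0]<8)|(h[...,0]>168))&(h[...,1]>130)&(h[...,2]>70)
    return np.where(red,0,255).astype(np.uint8)
E
python3 - <<'E'
from h import *
im=cv2.imread("pics/top0.png"); s=cv2.imread("pics/scene0.png")
m=redmask(im)
for n,uv,z,r in [("pad",(297,229),4,38),("grey",(205,193),10,32),("blue",(390,249),10,30),("black",(287,151),9,20),("foot",(377,162),12,24),("carton",(217,279),42,30)]:
    c=blob(m,uv,r); w=cast("top",c,z).astype(np.float32)
    print(n,cv2.contourArea(c),[np.round(v,1) for v in cv2.minAreaRect(w)], "px",c.mean(0).round(1))
h=cv2.cvtColor(im,cv2.COLOR_BGR2HSV)
for u in [(205,193),(194,193),(390,249),(390,241),(380,240),(384,248)]: print(u,h[u[1],u[0]])
print("can",cast("top",[(235,84)],197),cast("top",[(239,127)],0))
print("axis",proj("top",[[300,0,0],[400,0,0],[300,200,0]]))
a=np.hstack([cv2.resize(x,(400,300),interpolation=cv2.INTER_CUBIC) for x in (im[170:218,173:237],im[120:192,330:426])])
b=np.hstack([cv2.resize(x,(400,300),interpolation=cv2.INTER_CUBIC) for x in (im[220:277,352:428],s[170:266,296:424])])
cv2.imwrite("pics/c1.png",np.vstack([a,b]))
E
```

```text
Traceback (most recent call last):
cv2.error: OpenCV(4.12.0) /io/opencv/modules/imgproc/src/shapedescr.cpp:315: error: (-215:Assertion failed) npoints >= 0 && (depth == CV_32F || depth == CV_32S) in function 'contourArea'
```

```bash
sed -i 's/astype(float)$/astype(np.float32)/' h.py
python3 - <<'E'
from h import *
im=cv2.imread("pics/top0.png"); s=cv2.imread("pics/scene0.png")
m=redmask(im)
for n,uv,z,r in [("pad",(297,229),4,38),("grey",(205,193),10,32),("blue",(390,249),10,30),("black",(287,151),9,20),("foot",(377,162),12,24),("carton",(217,279),42,30)]:
    c=blob(m,uv,r); w=cast("top",c,z).astype(np.float32)
    print(n,cv2.contourArea(c),[np.round(v,1) for v in cv2.minAreaRect(w)], "px",c.mean(0).round(1))
h=cv2.cvtColor(im,cv2.COLOR_BGR2HSV)
for u in [(205,193),(194,193),(390,249),(390,241),(380,240),(384,248)]: print(u,h[u[1],u[0]])
print("can",cast("top",[(235,84)],197),cast("top",[(239,127)],0))
print("axis",proj("top",[[300,0,0],[400,0,0],[300,200,0]]))
a=np.hstack([cv2.resize(x,(400,300),interpolation=cv2.INTER_CUBIC) for x in (im[170:218,173:237],im[120:192,330:426])])
b=np.hstack([cv2.resize(x,(400,300),interpolation=cv2.INTER_CUBIC) for x in (im[220:277,352:428],s[170:266,296:424])])
cv2.imwrite("pics/c1.png",np.vstack([a,b]))
E
```

```text
pad 1510.0 [array([494.9, 146.5]), array([ 69.4, 100. ]), np.float64(64.8)] px [296.4 229. ]
grey 1248.0 [array([564.9, 341.7]), array([93.9, 65.5]), np.float64(13.9)] px [205.  193.4]
blue 961.0 [array([457.4, -48.2]), array([79.4, 60.3]), np.float64(18.1)] px [389.4 249. ]
black 532.0 [array([662.2, 164.1]), array([54.6, 70. ]), np.float64(20.2)] px [291.5 151.5]
foot 895.5 [array([641. , -22.5]), array([72.1, 75.2]), np.float64(46.1)] px [376.7 162. ]
carton 1123.5 [array([390.1, 302.8]), array([57.7, 88.7]), np.float64(23.4)] px [218.1 278.5]
(205, 193) [125  10 158]
(194, 193) [  7 124 144]
(390, 249) [107 172 253]
(390, 241) [130  28 207]
(380, 240) [111 147 238]
(384, 248) [  5  87 190]
can [[734.56101671 272.14787618]] [[713.29656683 275.62087099]]
axis [[365.44975662 324.69736081]
 [365.69382019 275.94835772]
 [268.79080142 322.50964049]]
```

View pics/c1.png

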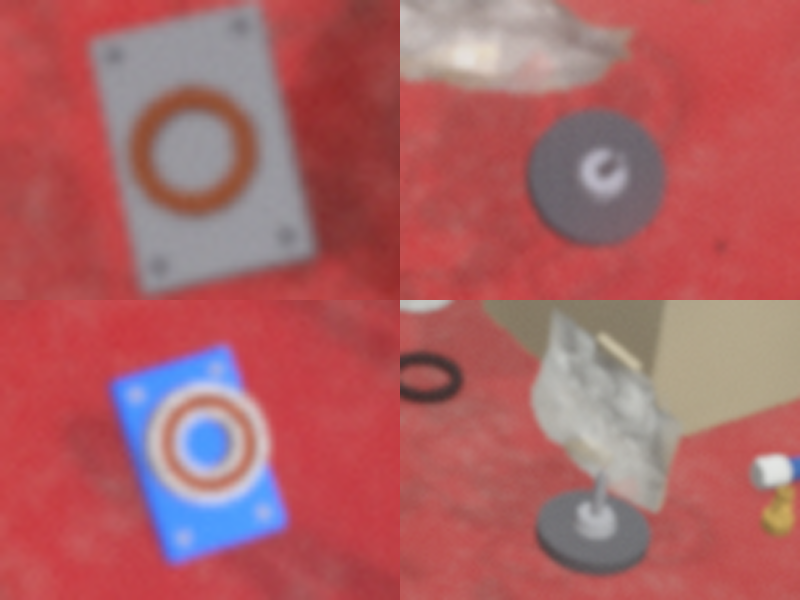

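The crop confirms it: the brown ring is on the grey plate and the ringed steel bearing is on the blue plate. The spindle is clear, with a plastic bag behind it on the +x side. Next I'll refine the poses.

```bash
cat >> h.py <<'E'
def masks(im):
    h=cv2.cvtColor(im,cv2.COLOR_BGR2HSV).astype(int); H,S,V=h[...,0],h[...,1],h[...,2]
    f=lambda b:np.where(b,255,0).astype(np.uint8)
    nr=redmask(im)>0
    return dict(black=f((V<85)&(S<130)),brown=f((H>3)&(H<22)&(S>70)),blue=f((H>98)&(H<122)&(S>90)),
      grey=f((S<60)&(V>70)),bear=f((H<98)|(H>122)|(S<90)),non=f(nr))
def ring(n,m,uv,z,r):
    c=blob(m,uv,r); w=cast(n,c,z).astype(np.float32); (x,y),rr=cv2.minEnclosingCircle(w); e=cv2.fitEllipse(w)
    return np.round([*e[0],*e[1]],1)
def rect(n,m,uv,z,r):
    w=cast(n,blob(m,uv,r),z).astype(np.float32); b=cv2.minAreaRect(w)
    p=cv2.boxPoints(b); e=max((p[1]-p[0],p[2]-p[1]),key=np.linalg.norm)
    return np.round(b[0],1),np.round(b[1],1),"long-axis deg",round(float(np.degrees(np.arctan2(e[1],e[0]))%180),1)
E
python3 - <<'E'
from h import *
im=cv2.imread("pics/top0.png"); s=cv2.imread("pics/scene0.png"); M=masks(im); N=masks(s)
print("black",ring("top",M['black'],(287,151),9,18), ring("scene",N['black'],(303,194),9,18))
print("brown",ring("top",M['brown'],(204,194),18,15),ring("scene",N['brown'],(228,169),18,12))
print("bear",ring("top",redmask(im)&M['bear'],(391.5,247),24,13),ring("scene",redmask(s)&N['bear'],(292,282),24,16))
print("grey",rect("top",M['non'],(205,193),10,32))
print("blue",rect("top",M['blue'],(390,249),10,30))
print("pad",rect("top",M['non'],(297,229),4,38))
c=blob(M['non'],(377,162),24);print("foot",ring("top",M['non'],(377,162),12,22), ring("scene",N['black']|N['grey']*0,(358,246),12,22))
# post tip, z=56: top crop tip ~ (615,160), scene tip ~(602,475)
print("tip",cast("top",[(330+215/4.167,120+160/4.167)],56),cast("scene",[(296+202/3.125,170+175/3.125)],56))
# bag points
for a,b in [((385.6,128),(385.6,211.6)),((385.6,128),(377.6,237)),((316,120),(347,173))]:
  for z in (0,40,80,120): print(a,b,z,cast("top",[a],z).round(),cast("scene",[b],z).round())
E
```

```text
black [658.8 171.9  48.4  48.9] [655.3 167.3  50.   53.2]
brown [562.2 343.9  40.7  41.7] [559.7 342.3  40.9  50.8]
bear [461.6 -47.8  45.5  50. ] [459.3 -49.   51.4  61.8]
grey (array([564.9, 341.7]), array([93.9, 65.5]), 'long-axis deg', 13.9)
blue (array([457.2, -47. ]), array([73.1, 49. ]), 'long-axis deg', 18.7)
pad (array([494.9, 146.5]), array([ 69.4, 100. ]), 'long-axis deg', 154.8)Traceback (most recent call last):
  File "<stdin>", line 9, in <module>
  File "h.py", line 28, in ring
    c=blob(m,uv,r); w=cast(n,c,z).astype(np.float32); (x,y),rr=cv2.minEnclosingCircle(w); e=cv2.fitEllipse(w)
  File "h.py", line 16, in blob
    return max(c,key=cv2.contourArea).reshape(-1,2).astype(np.float32)
           ~~~^^^^^^^^^^^^^^^^^^^^^^^
ValueError: max() iterable argument is empty
```

```bash
python3 - <<'E'
from h import *
im=cv2.imread("pics/top0.png"); s=cv2.imread("pics/scene0.png"); M=masks(im); N=masks(s)
print("foot",ring("top",M['non'],(377,162),12,22), ring("scene",N['non'],(358,246),12,22))
print("tip",cast("top",[(330+215/4.167,120+160/4.167)],56),cast("scene",[(296+202/3.125,170+175/3.125)],56))
for n,m,uv,r in (("top",M,(287,151),20),("scene",N,(303,194),18)):
  h=cv2.cvtColor(im if n=="top" else s,cv2.COLOR_BGR2HSV)
  for t in (85,110,130,145):
    mm=np.where(h[...,2]<t,255,0).astype(np.uint8); print(n,t,ring(n,mm,uv,9,r))
for a,b in [((385.6,128),(385.6,211.6)),((385.6,128),(377.6,237)),((316,120),(347,173))]:
  for z in (0,60,120): print(a,b,z,cast("top",[a],z).round(),cast("scene",[b],z).round())
E
```

```text
foot [641.1 -22.   72.3  74.5] [640.7 -25.6  80.8 113.8]
tip [[639.09563881 -20.93907486]] [[636.31217586 -27.03408182]]
top 85 [658.8 171.9  48.4  48.9]
top 110 [658.5 171.7  53.5  53.6]
top 130 [659.  171.6  55.   56.4]
top 145 [659.  171.6  57.1  58.2]
scene 85 [655.3 167.3  50.   53.2]
scene 110 [655.6 167.3  52.4  60.3]
scene 130 [655.7 167.8  55.5  63.6]
scene 145 [656.1 167.3  56.7  67.2]
(385.6, 128) (385.6, 211.6) 0 [[720. -46.]] [[775.  27.]]
(385.6, 128) (385.6, 211.6) 60 [[702. -29.]] [[706. -25.]]
(385.6, 128) (385.6, 211.6) 120 [[684. -13.]] [[637. -76.]]
(385.6, 128) (377.6, 237) 0 [[720. -46.]] [[697. -25.]]
(385.6, 128) (377.6, 237) 60 [[702. -29.]] [[636. -71.]]
(385.6, 128) (377.6, 237) 120 [[684. -13.]] [[ 575. -117.]]
(316, 120) (347, 173) 0 [[734. 108.]] [[813. 192.]]
(316, 120) (347, 173) 60 [[715. 114.]] [[740. 123.]]
(316, 120) (347, 173) 120 [[696. 121.]] [[667.  55.]]
```

```bash
cat > mv.py <<'E'
import sys
from h import *
# usage: mv.py x,y,z,yaw ... ; shifts from the present pose, tool axes, in move units
s=monitor.read_state(); p=s['position']; yaw=s['orientation'][2]; t=np.radians(yaw)
print("t",round(s['t'],2),"pos",p.round(1),"rpy",s['orientation'].round(2),"q",s['q'].round(1),"F",s['wrist_force'].round(1),"open",round(s['opening'],1),round(s['gripper_force'],1))
for a in sys.argv[1:]:
    x,y,z,w=map(float,a.split(',')); d=np.array([x,y,z])-p
    u=np.array([np.cos(t)*d[0]+np.sin(t)*d[1],np.sin(t)*d[0]-np.cos(t)*d[1],-d[2]])
    dw=(w-yaw+180)%360-180
    print(a,"->",(u/300).round(4),round(-dw/180,4),"rows>=",round(max(np.linalg.norm(d)/62.5,abs(dw)/10.7),1))
E
python3 mv.py 410,321,140,170 658.5,171.5,60,180
```

```text
t 0.1 pos [162.2 472.3 208. ] rpy [-179.89    0.    161.05] q [71.  13.8  0.2 76.5 -0.  90. ] F [ 0.1 -1.   0.6] open 85.5 0.0
410,321,140,170 -> [-0.945  -0.2088  0.2268] -0.0497 rows>= 4.8
658.5,171.5,60,180 -> [-1.8903 -0.4111  0.4934] -0.1053 rows>= 9.6
```

Request:
{"op": "play_rows", "data": {
  "motion": [
    [[-0.19,-0.042,0.045],-0.01],
    [[-0.38,-0.084,0.09],-0.02],
    [[-0.57,-0.126,0.136],-0.03],
    [[-0.76,-0.168,0.18],-0.04],
    [[-0.945,-0.209,0.227],-0.05],
    [[-0.945,-0.209,0.227],-0.05]
  ],
  "claw": 1
}}

```text
t: 0.85
position: [412.1, 318.4, 138.8]
orientation: [-179.8, -0.1, 169.7]
wrist_force: [0.4, 0.3, 0.2]
opening: 85.4
gripper_force: 0.0
```

```bash
python3 mv.py 658.5,171.5,60,180
```

```text
t 0.85 pos [412.1 318.4 138.8] rpy [-1.7984e+02 -9.0000e-02  1.6967e+02] q [37.7 18.6 -3.8 67.7 -0.  48. ] F [0.4 0.3 0.2] open 85.4 0.0
658.5,171.5,60,180 -> [-0.8957 -0.3345  0.2627] -0.0574 rows>= 4.8
```

Request:
{"op": "play_rows", "data": {
  "motion": [
    [[-0.18,-0.067,0.05],-0.012],
    [[-0.36,-0.134,0.1],-0.024],
    [[-0.54,-0.2,0.15],-0.036],
    [[-0.72,-0.27,0.21],-0.048],
    [[-0.896,-0.335,0.26],-0.057],
    [[-0.896,-0.335,0.26],-0.057],
    [[-0.896,-0.335,0.26],-0.057]
  ],
  "claw": 0.75
}}

```text
t: 1.72
position: [656.5, 176.9, 62.1]
orientation: [180.0, -0.1, -179.7]
wrist_force: [0.4, 0.0, 0.4]
opening: 74.6
gripper_force: 0.0
```

```bash
python3 mv.py 658.5,171.5,6,180; python3 - <<'E'
from h import *
s=optics.camera("scene");t=optics.camera("top")
cv2.imwrite("pics/c2.png",np.hstack([cv2.resize(s[130:226,240:368],(400,300),interpolation=2),cv2.resize(t[103:199,223:351],(400,300),interpolation=2)]))
E
```

```text
t 1.73 pos [656.5 176.9  62.1] rpy [ 1.7999e+02 -1.2000e-01 -1.7967e+02] q [15.1 39.3 18.3 69.1  0.  14.7] F [0.4 0.  0.4] open 74.6 0.0
658.5,171.5,6,180 -> [-0.0067 -0.0179  0.1868] 0.0018 rows>= 0.9
```

View pics/c2.png

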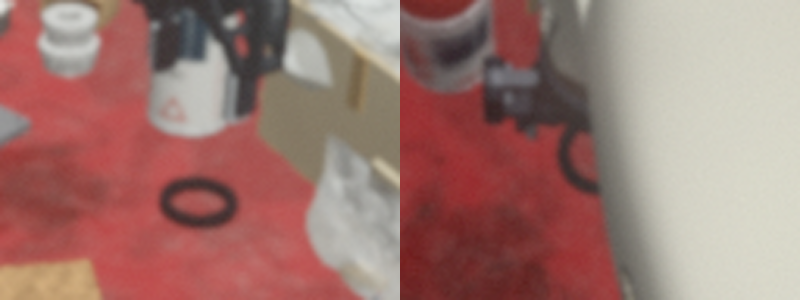

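The scene view shows the ring at crop (198,202), unobstructed, with the fingers above it in front of the can. The arm blocks the top view here. Descending.

Request:
{"op": "play_rows", "data": {
  "motion": [
    [[-0.007,-0.018,0.06],0.002],
    [[-0.007,-0.018,0.12],0.002],
    [[-0.007,-0.018,0.17],0.002],
    [[-0.007,-0.018,0.187],0.002],
    [[-0.007,-0.018,0.187],0.002],
    [[-0.007,-0.018,0.187],0.002]
  ]
}}

```text
t: 2.58
position: [660.3, 170.8, 7.2]
orientation: [180.0, 0.1, 179.9]
wrist_force: [-0.3, -0.1, 0.0]
opening: 74.4
gripper_force: 0.0
```

```bash
python3 mv.py 658.5,171.5,2,180; python3 - <<'E'
from h import *
s=optics.camera("scene")
cv2.imwrite("pics/c3.png",cv2.resize(s[145:217,255:351],(800,600),interpolation=2))
E
```

```text
t 2.58 pos [660.3 170.8   7.2] rpy [1.7998e+02 7.0000e-02 1.7994e+02] q [14.5 42.  14.7 62.6  0.  14.6] F [-0.3 -0.1  0. ] open 74.4 0.0
658.5,171.5,2,180 -> [0.0059 0.0024 0.0174] -0.0003 rows>= 0.1
```

View pics/c3.png

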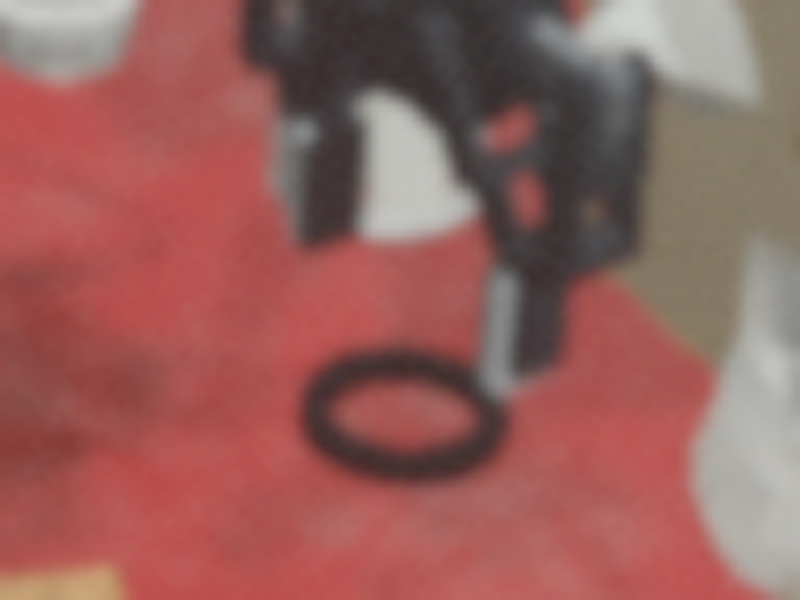

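```bash
python3 - <<'E'
from h import *
for z in (0,10,20,30): print(z,cast("scene",[(294,174),(317.4,191.5),(314,191.5)],z).round(0).tolist())
print(proj("scene",[[660,208,7],[660,134,7],[660,171,0]]).round(0))
E
```

```text
0 [[700.0, 258.0], [699.0, 169.0], [692.0, 173.0]]
10 [[690.0, 246.0], [689.0, 158.0], [682.0, 162.0]]
20 [[679.0, 233.0], [679.0, 147.0], [672.0, 151.0]]
30 [[669.0, 221.0], [668.0, 136.0], [662.0, 140.0]]
[[294. 186.]
 [314. 202.]
 [303. 196.]]
```

Scene: the fingertips at (294,174) and (317,191) are either side of the ring but about 20 mm above the worktop, because open fingers sit farther back. I'll close to 65 mm and feel downwards.

Request:
{"op": "play_rows", "data": {
  "motion": [
    [[0.003,0.002,0.0],0],
    [[0.003,0.002,0.005],0],
    [[0.003,0.002,0.01],0],
    [[0.003,0.002,0.015],0],
    [[0.003,0.002,0.015],0]
  ],
  "claw": 0.52,
  "squeeze": 30
}}

```text
t: 3.25
position: [658.6, 171.2, 1.8]
orientation: [-180.0, -0.0, 179.9]
wrist_force: [0.1, -0.3, -0.3]
opening: 65.1
gripper_force: 0.0
```

Request:
{"op": "play_rows", "data": {
  "motion": [
    [[0.0,0.0,0.004],0],
    [[0,0,0.008],0],
    [[0,0,0.012],0],
    [[0,0,0.012],0]
  ]
}}

```text
t: 3.75
position: [658.6, 171.2, -1.7]
orientation: [-180.0, -0.0, 179.9]
wrist_force: [-0.5, -1.2, -0.6]
opening: 65.1
gripper_force: 0.0
```

Request:
{"op": "play_rows", "data": {
  "motion": [
    [[0.0,0.0,0.006],0],
    [[0,0,0.012],0],
    [[0,0,0.012],0]
  ]
}}

```text
t: 4.12
position: [658.5, 171.2, -5.4]
orientation: [-180.0, -0.0, 179.9]
wrist_force: [-0.1, -0.4, -0.1]
opening: 64.9
gripper_force: 0.0
```

Request:
{"op": "play_rows", "data": {
  "motion": [
    [[0.0,0.0,0.004],0],
    [[0,0,0.008],0],
    [[0,0,0.008],0]
  ]
}}

```text
t: 4.5
position: [658.7, 171.2, -7.6]
orientation: [-180.0, -0.0, 179.9]
wrist_force: [0.1, -0.7, 0.2]
opening: 64.9
gripper_force: 0.0
```

Request:
{"op": "play_rows", "data": {
  "motion": [
    [[0.0,0.0,0.004],0],
    [[0,0,0.004],0],
    [[0,0,0.004],0]
  ]
}}

```text
t: 4.88
position: [658.8, 171.3, -8.7]
orientation: [-180.0, 0.0, 179.9]
wrist_force: [0.3, 0.2, 0.3]
opening: 64.9
gripper_force: 0.0
```

Request:
{"op": "play_rows", "data": {
  "motion": [
    [[0.0,0.0,0.004],0],
    [[0,0,0.004],0],
    [[0,0,0.004],0]
  ]
}}

```text
t: 5.25
position: [658.8, 171.3, -9.9]
orientation: [-180.0, -0.0, 179.9]
wrist_force: [-0.4, 0.4, -0.0]
opening: 64.7
gripper_force: 0.0
```

Request:
{"op": "play_rows", "data": {
  "motion": [
    [[0.0,0.0,-0.008],0],
    [[0,0,-0.008],0],
    [[0,0,-0.008],0],
    [[0,0,-0.008],0],
    [[0,0,-0.008],0],
    [[0,0,-0.008],0]
  ],
  "claw": 0.2,
  "squeeze": 30
}}

```text
t: 6.0
position: [658.7, 171.3, -7.5]
orientation: [-180.0, -0.0, 179.9]
wrist_force: [-1.1, 0.7, 0.7]
opening: 51.2
gripper_force: 0.0
```

Request:
{"op": "play_rows", "data": {
  "motion": [
    [[0.0,0.0,-0.03],0],
    [[0,0,-0.06],0],
    [[0,0,-0.12],0],
    [[0,0,-0.2],0],
    [[0,0,-0.3],0],
    [[0,0,-0.35],0],
    [[0,0,-0.35],0]
  ]
}}

```text
t: 6.88
position: [660.1, 171.6, 99.8]
orientation: [179.9, 0.2, 179.9]
wrist_force: [0.8, -0.7, 0.2]
opening: 51.6
gripper_force: 0.0
```

```bash
python3 mv.py 640.5,-22,100,180; python3 - <<'E'
from h import *
s=optics.camera("scene")
cv2.imwrite("pics/c4.png",cv2.resize(s[110:206,245:373],(640,480),interpolation=2))
E
```

```text
t 6.88 pos [660.1 171.6  99.8] rpy [179.94   0.23 179.94] q [14.6 37.8 21.4 73.3  0.  14.6] F [ 0.8 -0.7  0.2] open 51.6 0.0
640.5,-22,100,180 -> [ 0.0646 -0.6454 -0.0007] -0.0003 rows>= 3.1
```

View pics/c4.png

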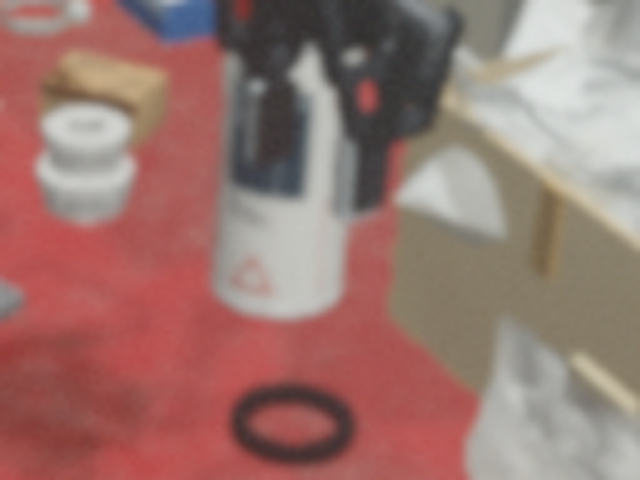

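The scene view shows the ring still on the table at crop (292,423). The fingers closed to 51 mm above it, so the tips are higher than I assumed. I'll check against the visible fingertip at crop (345,215).

```bash
python3 - <<'E'
from h import *
for z in (90,100,110,120,130): print(z,cast("scene",[(245+338/5,110+214/5),(245+352/5,110+216/5),(245+383/5,110+207/5)],z).round(0).tolist())
h=cv2.cvtColor(optics.camera("scene"),cv2.COLOR_BGR2HSV)
print(ring("scene",np.where(h[...,2]<130,255,0).astype(np.uint8),(303,194),9,18))
E
```

```text
90 [[697.0, 195.0], [701.0, 190.0], [719.0, 189.0]]
100 [[685.0, 181.0], [689.0, 176.0], [706.0, 175.0]]
110 [[673.0, 168.0], [677.0, 163.0], [694.0, 162.0]]
120 [[661.0, 154.0], [665.0, 150.0], [681.0, 149.0]]
130 [[649.0, 141.0], [653.0, 136.0], [669.0, 135.0]]
[655.6 167.7  55.7  63.2]
```

Request:
{"op": "play_rows", "data": {
  "motion": [
    [[0.004,0.0,0.1],0],
    [[0.004,0,0.2],0],
    [[0.004,0,0.3],0],
    [[0.004,0,0.34],0],
    [[0.004,0,0.367],0],
    [[0.004,0,0.367],0]
  ],
  "claw": 0.6
}}

```text
t: 7.72
position: [657.5, 171.3, -12.7]
orientation: [-180.0, -0.0, 179.9]
wrist_force: [-0.4, -1.1, -0.8]
opening: 68.4
gripper_force: 0.0
```

Request:
{"op": "play_rows", "data": {
  "motion": [
    [[0,0.0,0.004],0],
    [[0,0,0.008],0],
    [[0,0,0.008],0]
  ]
}}

```text
t: 8.1
position: [657.9, 171.3, -14.5]
orientation: [180.0, 0.0, 179.9]
wrist_force: [0.3, -0.4, -0.6]
opening: 68.2
gripper_force: 0.0
```

```bash
python3 mv.py; python3 - <<'E'
from h import *
s=optics.camera("scene")
cv2.imwrite("pics/c5.png",cv2.resize(s[145:217,255:351],(800,600),interpolation=2))
E
```

```text
t 8.1 pos [657.9 171.3 -14.5] rpy [1.7999e+02 4.0000e-02 1.7995e+02] q [14.6 43.  13.  60.   0.  14.7] F [ 0.3 -0.4 -0.6] open 68.2 0.0
```

View pics/c5.png

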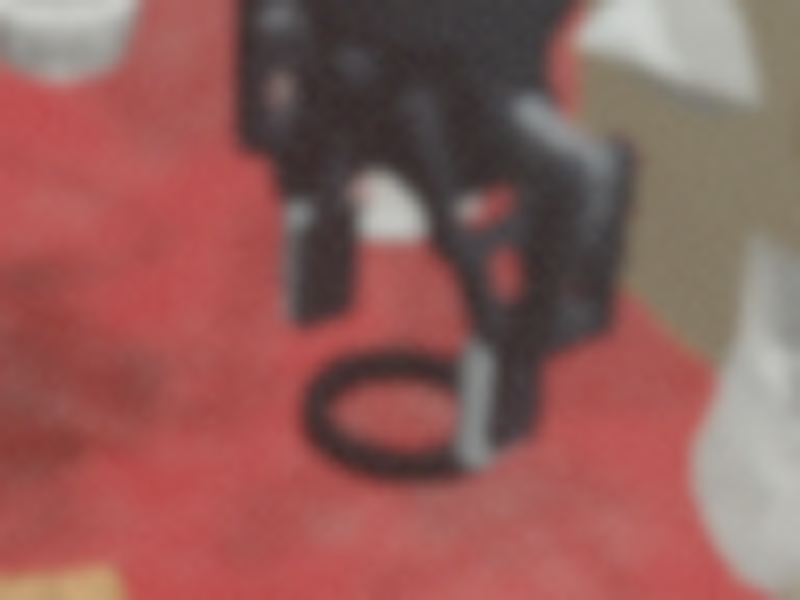

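The tips are now at crop (320,320) and (475,465), straddling the ring and about 9 mm up. Going lower.

Request:
{"op": "play_rows", "data": {
  "motion": [
    [[0,0.0,0.005],0],
    [[0,0,0.01],0],
    [[0,0,0.01],0]
  ]
}}

```text
t: 8.52
position: [657.3, 171.2, -18.3]
orientation: [-180.0, -0.0, 179.9]
wrist_force: [0.1, -0.7, 0.3]
opening: 68.7
gripper_force: 0.0
```

Request:
{"op": "play_rows", "data": {
  "motion": [
    [[0,0.0,0.004],0],
    [[0,0,0.008],0],
    [[0,0,0.008],0]
  ]
}}

```text
t: 8.9
position: [657.4, 171.2, -20.6]
orientation: [-180.0, -0.0, 179.9]
wrist_force: [-0.2, -0.3, 0.8]
opening: 68.5
gripper_force: 0.0
```

Request:
{"op": "play_rows", "data": {
  "motion": [
    [[0,0,0],0],
    [[0,0,0],0],
    [[0,0,0],0],
    [[0,0,0],0],
    [[0,0,0],0],
    [[0,0,0],0]
  ],
  "claw": 0.1,
  "squeeze": 30
}}

```text
t: 9.65
position: [657.9, 171.3, -19.9]
orientation: [180.0, 0.0, 179.9]
wrist_force: [-0.8, 0.3, 5.1]
opening: 55.3
gripper_force: 32.0
```

Gripped at 55 mm with the tips lightly on the table, so the tips sit about 20 mm above the TCP reading at this width. Lifting and carrying it to the spindle.

Request:
{"op": "play_rows", "data": {
  "motion": [
    [[0,0,-0.03],0],
    [[0,0,-0.1],0],
    [[0,0,-0.2],0],
    [[0,0,-0.27],0],
    [[0,0,-0.27],0]
  ]
}}

```text
t: 10.28
position: [659.1, 171.7, 62.7]
orientation: [179.9, 0.2, 179.9]
wrist_force: [0.6, 0.6, -1.1]
opening: 54.8
gripper_force: 31.7
```

```bash
python3 mv.py 640.5,-22,60,180; python3 - <<'E'
from h import *
s=optics.camera("scene")
cv2.imwrite("pics/c6.png",cv2.resize(s[125:197,255:351],(640,480),interpolation=2))
E
```

```text
t 10.28 pos [659.1 171.7  62.7] rpy [179.94   0.22 179.95] q [14.6 39.1 18.  68.7  0.  14.7] F [ 0.6  0.6 -1.1] open 54.8 31.7
640.5,-22,60,180 -> [ 0.0613 -0.6456  0.0089] -0.0003 rows>= 3.1
```

View pics/c6.png

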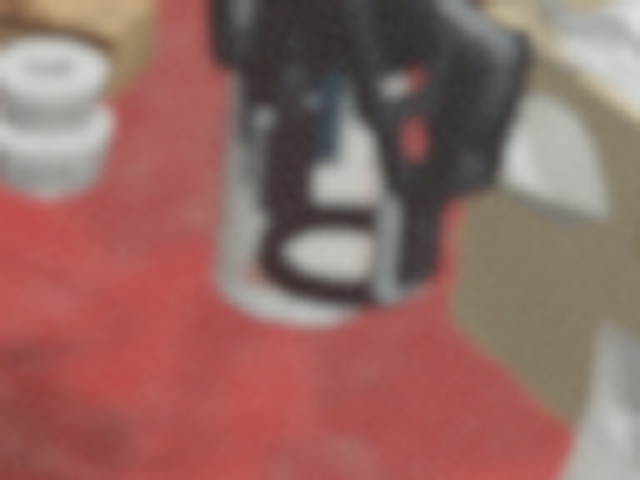

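The ring is held level at crop (325,250). Moving over the spindle.

Request:
{"op": "play_rows", "data": {
  "motion": [
    [[0.015,-0.16,0.0],0],
    [[0.03,-0.33,0.0],0],
    [[0.046,-0.49,0],0],
    [[0.061,-0.646,0],0],
    [[0.061,-0.646,0],0],
    [[0.061,-0.646,0],0],
    [[0.061,-0.646,0],0]
  ]
}}

```text
t: 11.2
position: [638.8, -21.2, 59.8]
orientation: [180.0, -0.1, -180.0]
wrist_force: [0.8, -0.8, -0.6]
opening: 54.9
gripper_force: 31.8
```

```bash
python3 mv.py 640.5,-22,36,180; python3 - <<'E'
from h import *
s=optics.camera("scene")
cv2.imwrite("pics/c7.png",cv2.resize(s[170:266,296:424],(800,600),interpolation=2))
E
```

```text
t 11.2 pos [638.8 -21.2  59.8] rpy [ 1.7998e+02 -7.0000e-02 -1.7995e+02] q [-1.9 34.8  9.8 65.   0.  -2. ] F [ 0.8 -0.8 -0.6] open 54.9 31.8
640.5,-22,36,180 -> [-0.0057 -0.0028  0.0795] 0.0003 rows>= 0.4
```

View pics/c7.png

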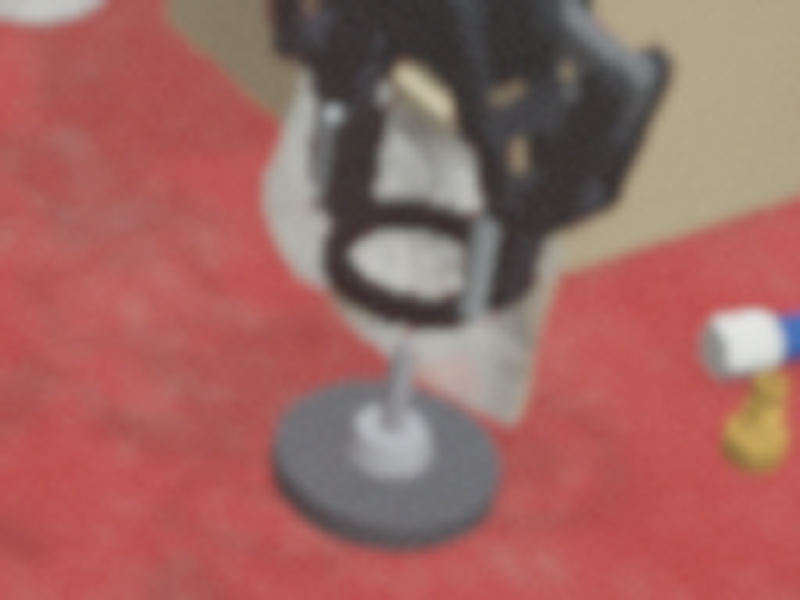

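The ring at crop (410,262) is in line with the post, whose tip is at (405,345). Lowering it over the post.

Request:
{"op": "play_rows", "data": {
  "motion": [
    [[-0.005,-0.003,0.03],0],
    [[-0.005,-0.003,0.06],0],
    [[-0.005,-0.003,0.09],0],
    [[-0.005,-0.003,0.12],0],
    [[-0.005,-0.003,0.15],0],
    [[-0.005,-0.003,0.17],0],
    [[-0.005,-0.003,0.17],0]
  ]
}}

```text
t: 12.12
position: [640.1, -23.5, 8.9]
orientation: [180.0, -0.1, 179.9]
wrist_force: [-0.5, -0.4, -0.1]
opening: 54.8
gripper_force: 31.8
```

Request:
{"op": "play_rows", "data": {
  "motion": [
    [[0,0,0.015],0],
    [[0,0,0.03],0],
    [[0,0,0.043],0],
    [[0,0,0.043],0]
  ]
}}

```text
t: 12.62
position: [640.2, -23.4, -3.8]
orientation: [180.0, -0.1, 179.9]
wrist_force: [-0.5, 0.4, -0.0]
opening: 54.9
gripper_force: 31.8
```

Request:
{"op": "play_rows", "data": {
  "motion": [
    [[0,0,0.005],0],
    [[0,0,0.01],0],
    [[0,0,0.01],0]
  ]
}}

```text
t: 13.0
position: [640.5, -23.4, -6.4]
orientation: [180.0, -0.0, 179.9]
wrist_force: [0.1, -0.0, -0.3]
opening: 55.1
gripper_force: 31.8
```

Request:
{"op": "play_rows", "data": {
  "motion": [
    [[0,0,0],0],
    [[0,0,0],0],
    [[0,0,0],0],
    [[0,0,0],0]
  ],
  "claw": 0.65
}}

```text
t: 13.5
position: [640.6, -23.4, -6.2]
orientation: [-180.0, 0.0, 179.9]
wrist_force: [0.7, -0.3, 0.3]
opening: 70.5
gripper_force: 0.0
```

Request:
{"op": "play_rows", "data": {
  "motion": [
    [[0,0,-0.05],0],
    [[0,0,-0.15],0],
    [[0,0,-0.28],0],
    [[0,0,-0.36],0],
    [[0,0,-0.36],0]
  ]
}}

```text
t: 14.12
position: [642.9, -23.5, 105.5]
orientation: [-180.0, 0.4, 179.9]
wrist_force: [0.6, -0.8, 0.1]
opening: 70.5
gripper_force: 0.0
```

```bash
python3 mv.py 461,-48,70,153.7; python3 - <<'E'
from h import *
s=optics.camera("scene")
cv2.imwrite("pics/c8.png",cv2.resize(s[194:266,310:406],(640,480),interpolation=2))
E
```

```text
t 14.12 pos [642.9 -23.5 105.5] rpy [-179.98    0.4   179.95] q [-2.1 33.  13.7 70.3 -0.  -2. ] F [ 0.6 -0.8  0.1] open 70.5 0.0
461,-48,70,153.7 -> [ 0.6064 -0.0823  0.1184] 0.1458 rows>= 3.0
```

View pics/c8.png

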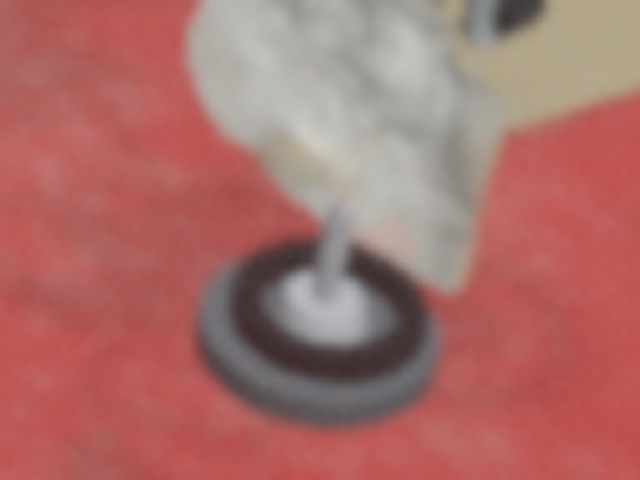

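The black seal lies flat on the foot around the shoulder at crop (331,311). Next is the bearing.

Request:
{"op": "play_rows", "data": {
  "motion": [
    [[0.15,-0.02,0.02],0],
    [[0.3,-0.04,0.05],0],
    [[0.45,-0.06,0.09],0],
    [[0.606,-0.082,0.12],0],
    [[0.606,-0.082,0.15],0],
    [[0.606,-0.082,0.15],0],
    [[0.606,-0.082,0.15],0]
  ],
  "claw": 0.5
}}

```text
t: 15.05
position: [460.3, -47.8, 56.8]
orientation: [-180.0, 0.1, 180.0]
wrist_force: [-0.0, -0.0, 0.8]
opening: 63.9
gripper_force: 0.0
```

```bash
python3 mv.py 461.3,-48,5,180 461.3,-48,-6,180; python3 - <<'E'
from h import *
s=optics.camera("scene")
cv2.imwrite("pics/c9.png",cv2.resize(s[228:318,232:352],(640,480),interpolation=2))
E
```

```text
t 15.05 pos [460.3 -47.8  56.8] rpy [-1.7999e+02  7.0000e-02  1.7996e+02] q [ -5.9  17.  -19.8  53.1   0.   -5.9] F [-0.  -0.   0.8] open 63.9 0.0
461.3,-48,5,180 -> [-0.0033 -0.0005  0.1727] -0.0002 rows>= 0.8
461.3,-48,-6,180 -> [-0.0033 -0.0005  0.2094] -0.0002 rows>= 1.0
```

View pics/c9.png

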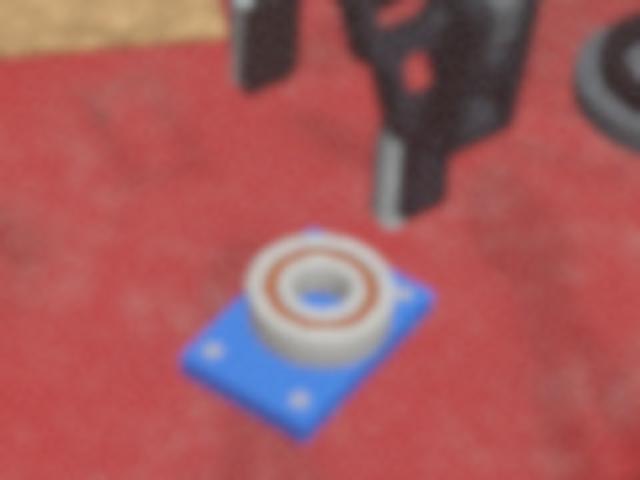

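The bearing is at crop (320,290) on the blue plate, and the fingers straddle it. Descending and gripping.

Request:
{"op": "play_rows", "data": {
  "motion": [
    [[-0.003,0,0.06],0],
    [[-0.003,0,0.12],0],
    [[-0.003,0,0.18],0],
    [[-0.003,0,0.21],0],
    [[-0.003,0,0.21],0],
    [[-0.003,0,0.21],0]
  ]
}}

```text
t: 15.85
position: [460.5, -47.9, -5.7]
orientation: [-180.0, 0.1, 179.9]
wrist_force: [0.2, -0.6, 0.7]
opening: 64.0
gripper_force: 0.0
```

Request:
{"op": "play_rows", "data": {
  "motion": [
    [[0,0,0],0],
    [[0,0,0],0],
    [[0,0,0],0],
    [[0,0,0],0],
    [[0,0,0],0],
    [[0,0,0],0]
  ],
  "claw": -0.2,
  "squeeze": 40
}}

```text
t: 16.6
position: [460.5, -47.8, -5.1]
orientation: [180.0, 0.1, 180.0]
wrist_force: [-1.5, 0.6, 5.0]
opening: 43.8
gripper_force: 40.0
```

Request:
{"op": "play_rows", "data": {
  "motion": [
    [[0,0,-0.03],0],
    [[0,0,-0.1],0],
    [[0,0,-0.18],0],
    [[0,0,-0.23],0],
    [[0,0,-0.23],0]
  ]
}}

```text
t: 17.23
position: [461.0, -48.0, 64.2]
orientation: [-180.0, 0.2, 179.9]
wrist_force: [0.2, 0.1, -1.3]
opening: 44.3
gripper_force: 40.9
```

```bash
python3 mv.py 640.5,-22,64,180
```

```text
t 17.23 pos [461.  -48.   64.2] rpy [-179.98    0.2   179.95] q [ -5.9  16.4 -19.3  54.1  -0.   -5.9] F [ 0.2  0.1 -1.3] open 44.3 40.9
640.5,-22,64,180 -> [-0.5983  0.0873  0.0008] -0.0003 rows>= 2.9
```

Request:
{"op": "play_rows", "data": {
  "motion": [
    [[-0.15,0.022,0],0],
    [[-0.3,0.044,0],0],
    [[-0.45,0.066,0],0],
    [[-0.6,0.087,0],0],
    [[-0.6,0.087,0],0],
    [[-0.6,0.087,0],0],
    [[-0.6,0.087,0],0]
  ]
}}

```text
t: 18.1
position: [638.2, -22.1, 62.4]
orientation: [180.0, -0.1, 179.9]
wrist_force: [-0.5, 0.4, -1.0]
opening: 43.9
gripper_force: 40.9
```

```bash
python3 mv.py 640.5,-22,50,180; python3 - <<'E'
from h import *
s=optics.camera("scene")
cv2.imwrite("pics/c10.png",cv2.resize(s[182:260,306:410],(800,600),interpolation=2))
E
```

```text
t 18.1 pos [638.2 -22.1  62.4] rpy [ 1.8000e+02 -1.0000e-01  1.7993e+02] q [-2.  34.7  9.9 65.3 -0.  -1.9] F [-0.5  0.4 -1. ] open 43.9 40.9
640.5,-22,50,180 -> [-0.0077  0.0004  0.0413] -0.0004 rows>= 0.2
```

View pics/c10.png

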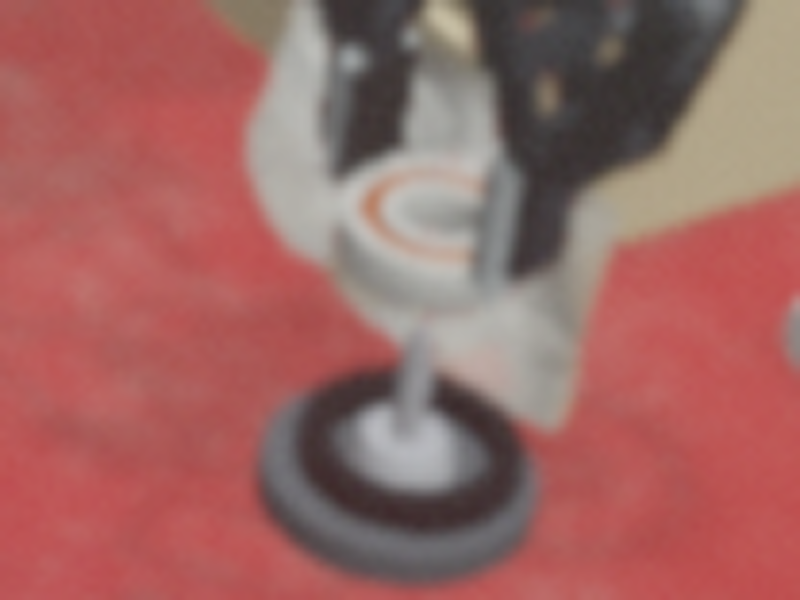

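The bearing's bore is in line with the post, whose tip is at crop (420,315). Lowering with force checks.

Request:
{"op": "play_rows", "data": {
  "motion": [
    [[-0.008,0,0.02],0],
    [[-0.008,0,0.04],0],
    [[-0.008,0,0.06],0],
    [[-0.008,0,0.08],0],
    [[-0.008,0,0.1],0],
    [[-0.008,0,0.1],0]
  ]
}}

```text
t: 18.9
position: [641.5, -21.9, 31.8]
orientation: [180.0, -0.1, 179.9]
wrist_force: [-0.1, 0.6, -1.3]
opening: 43.8
gripper_force: 40.9
```

Request:
{"op": "play_rows", "data": {
  "motion": [
    [[0.002,0,0.02],0],
    [[0.003,0,0.04],0],
    [[0.003,0,0.06],0],
    [[0.003,0,0.075],0],
    [[0.003,0,0.081],0],
    [[0.003,0,0.081],0]
  ]
}}

```text
t: 19.65
position: [641.2, -21.9, 8.3]
orientation: [180.0, -0.0, 179.9]
wrist_force: [-0.1, 0.9, -1.1]
opening: 44.0
gripper_force: 40.9
```

Request:
{"op": "play_rows", "data": {
  "motion": [
    [[0,0,0.004],0],
    [[0,0,0.006],0],
    [[0,0,0.006],0]
  ]
}}

```text
t: 20.02
position: [641.2, -21.9, 6.6]
orientation: [-180.0, 0.0, 179.9]
wrist_force: [-0.4, -0.4, -0.1]
opening: 43.8
gripper_force: 40.9
```

Request:
{"op": "play_rows", "data": {
  "motion": [
    [[0,0,0],0],
    [[0,0,0],0],
    [[0,0,0],0],
    [[0,0,0],0]
  ],
  "claw": 0.4
}}

```text
t: 20.52
position: [641.2, -21.9, 6.7]
orientation: [-180.0, 0.0, 179.9]
wrist_force: [0.2, -0.0, -0.0]
opening: 59.3
gripper_force: 0.0
```

Request:
{"op": "play_rows", "data": {
  "motion": [
    [[0,0,-0.05],0],
    [[0,0,-0.15],0],
    [[0,0,-0.28],0],
    [[0,0,-0.3],0],
    [[0,0,-0.3],0]
  ]
}}

```text
t: 21.15
position: [641.7, -21.9, 97.7]
orientation: [-180.0, 0.1, 179.9]
wrist_force: [-0.6, 0.5, 0.5]
opening: 59.9
gripper_force: 0.0
```

```bash
python3 mv.py 562.2,343.5,64,193.9; python3 - <<'E'
from h import *
s=optics.camera("scene")
cv2.imwrite("pics/c11.png",cv2.resize(s[194:266,310:406],(640,480),interpolation=2))
E
```

```text
t 21.15 pos [641.7 -21.9  97.7] rpy [-1.8000e+02  1.1000e-01  1.7995e+02] q [-2.  33.3 13.1 69.7 -0.  -1.9] F [-0.6  0.5  0.5] open 59.9 0.0
562.2,343.5,64,193.9 -> [0.2661 1.2178 0.1124] -0.0775 rows>= 6.0
```

View pics/c11.png

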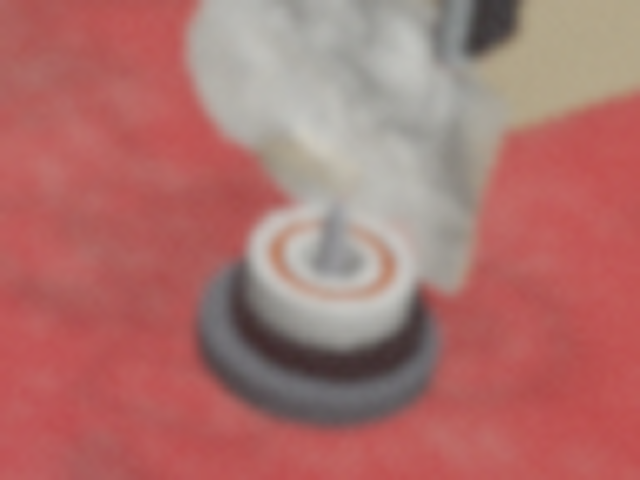

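The bearing is seated at crop (333,258) on the black seal. Next is the brown seal on the grey plate.

Request:
{"op": "play_rows", "data": {
  "motion": [
    [[0.03,0.16,0.0],0],
    [[0.07,0.33,0.0],0],
    [[0.1,0.5,0.0],0],
    [[0.14,0.67,0],0],
    [[0.18,0.84,0.03],0],
    [[0.22,1.0,0.06],0]
  ]
}}

```text
t: 21.95
position: [573.8, 279.4, 76.6]
orientation: [-179.9, -0.2, 180.0]
wrist_force: [0.7, -0.6, -0.1]
opening: 59.8
gripper_force: 0.0
```

Request:
{"op": "play_rows", "data": {
  "motion": [
    [[0.03,0.15,0.03],0],
    [[0.046,0.218,0.08],0],
    [[0.046,0.218,0.1],0],
    [[0.046,0.218,0.1],0],
    [[0.046,0.218,0.1],0]
  ],
  "claw": 0.35
}}

```text
t: 22.58
position: [562.6, 341.9, 48.9]
orientation: [-180.0, 0.0, 179.8]
wrist_force: [-0.7, 0.2, 0.4]
opening: 57.8
gripper_force: 0.0
```

```bash
python3 mv.py 561.8,343.5,-3,180; python3 - <<'E'
from h import *
s=optics.camera("scene")
cv2.imwrite("pics/c12.png",cv2.resize(s[120:192,180:276],(640,480),interpolation=2))
E
```

```text
t 22.57 pos [562.6 341.9  48.9] rpy [-1.7999e+02  2.0000e-02  1.7981e+02] q [31.3 37.4 12.6 65.3 -0.  31.5] F [-0.7  0.2  0.4] open 57.8 0.0
561.8,343.5,-3,180 -> [0.0026 0.0052 0.1731] -0.001 rows>= 0.8
```

View pics/c12.png

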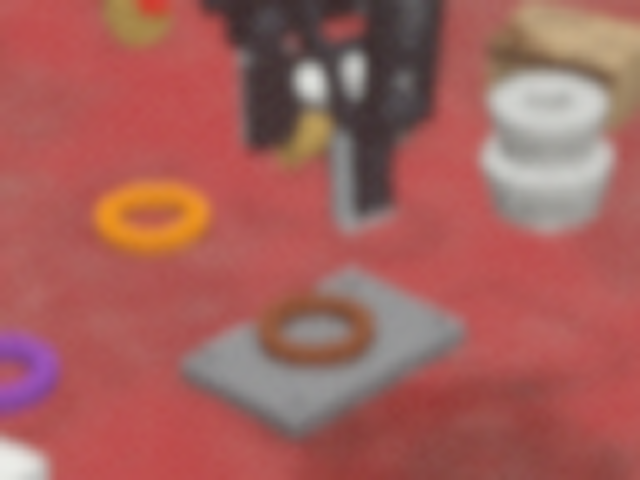

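The brown seal is at crop (317,330) on the grey plate, with the gripper above it. Picking it up.

Request:
{"op": "play_rows", "data": {
  "motion": [
    [[0.003,0.005,0.06],0],
    [[0.003,0.005,0.12],0],
    [[0.003,0.005,0.16],0],
    [[0.003,0.005,0.173],0],
    [[0.003,0.005,0.173],0],
    [[0.003,0.005,0.173],0]
  ]
}}

```text
t: 23.38
position: [561.4, 345.4, -2.6]
orientation: [180.0, 0.1, 180.0]
wrist_force: [0.3, -0.5, 0.4]
opening: 58.1
gripper_force: 0.0
```

Request:
{"op": "play_rows", "data": {
  "motion": [
    [[0,0,0],0],
    [[0,0,0],0],
    [[0,0,0],0],
    [[0,0,0],0],
    [[0,0,0],0],
    [[0,0,0],0]
  ],
  "claw": -0.3,
  "squeeze": 30
}}

```text
t: 24.12
position: [560.8, 345.1, -3.3]
orientation: [-180.0, -0.0, 179.9]
wrist_force: [0.4, -0.5, -0.4]
opening: 30.0
gripper_force: 0.0
```

No grip: the fingers closed above the 18 mm level, so the tip offset is over 21 mm at this width. Opening and going 7 mm lower.

Request:
{"op": "play_rows", "data": {
  "motion": [
    [[0,-0.001,0],0],
    [[0,-0.003,0],0],
    [[0,-0.005,0],0],
    [[0,-0.005,0],0],
    [[0,-0.005,0.01],0],
    [[0,-0.005,0.021],0],
    [[0,-0.005,0.021],0]
  ],
  "claw": 0.35
}}

```text
t: 25.0
position: [560.4, 343.3, -10.2]
orientation: [-180.0, -0.1, 179.9]
wrist_force: [-0.1, -0.1, -0.6]
opening: 57.6
gripper_force: 0.0
```

Request:
{"op": "play_rows", "data": {
  "motion": [
    [[0,0,0],0],
    [[0,0,0],0],
    [[0,0,0],0],
    [[0,0,0],0],
    [[0,0,0],0],
    [[0,0,0],0]
  ],
  "claw": -0.2,
  "squeeze": 30
}}

```text
t: 25.75
position: [561.0, 343.7, -9.4]
orientation: [180.0, 0.0, 179.9]
wrist_force: [-1.0, 0.6, 1.3]
opening: 40.9
gripper_force: 30.5
```

Gripped at 41 mm. Lifting and checking.

Request:
{"op": "play_rows", "data": {
  "motion": [
    [[0,0,-0.03],0],
    [[0,0,-0.1],0],
    [[0,0,-0.2],0],
    [[0,0,-0.24],0],
    [[0,0,-0.24],0]
  ]
}}

```text
t: 26.38
position: [561.5, 344.0, 63.5]
orientation: [179.9, 0.1, 179.9]
wrist_force: [0.6, -0.1, -0.2]
opening: 40.8
gripper_force: 30.4
```

```bash
python3 mv.py 641,-22,62,180
```

```text
t 26.38 pos [561.5 344.   63.5] rpy [1.7993e+02 1.1000e-01 1.7995e+02] q [31.5 36.6 13.6 66.8 -0.  31.5] F [ 0.6 -0.1 -0.2] open 40.8 30.4
641,-22,62,180 -> [-0.2661 -1.2197  0.005 ] -0.0003 rows>= 6.0
```

Request:
{"op": "play_rows", "data": {
  "motion": [
    [[-0.035,-0.16,0],0],
    [[-0.07,-0.32,0],0],
    [[-0.105,-0.48,0],0],
    [[-0.14,-0.64,0],0],
    [[-0.175,-0.8,0],0],
    [[-0.21,-0.96,0],0]
  ]
}}

```text
t: 27.12
position: [622.6, 53.9, 60.7]
orientation: [-180.0, -0.2, 180.0]
wrist_force: [0.2, 0.4, -0.8]
opening: 41.4
gripper_force: 30.4
```

Request:
{"op": "play_rows", "data": {
  "motion": [
    [[-0.03,-0.13,0],0],
    [[-0.056,-0.26,0],0],
    [[-0.056,-0.26,0],0],
    [[-0.056,-0.26,0],0],
    [[-0.056,-0.26,0],0]
  ]
}}

```text
t: 27.75
position: [639.7, -21.2, 61.8]
orientation: [180.0, -0.1, -180.0]
wrist_force: [-0.3, 0.9, 0.3]
opening: 41.2
gripper_force: 30.4
```

```bash
python3 mv.py 641,-22,32,180; python3 - <<'E'
from h import *
s=optics.camera("scene")
cv2.imwrite("pics/c13.png",cv2.resize(s[182:260,306:410],(800,600),interpolation=2))
E
```

```text
t 27.75 pos [639.7 -21.2  61.8] rpy [ 1.7998e+02 -7.0000e-02 -1.7996e+02] q [-1.9 34.8 10.1 65.3  0.  -1.9] F [-0.3  0.9  0.3] open 41.2 30.4
641,-22,32,180 -> [-0.0043 -0.0026  0.0993] 0.0002 rows>= 0.5
```

View pics/c13.png

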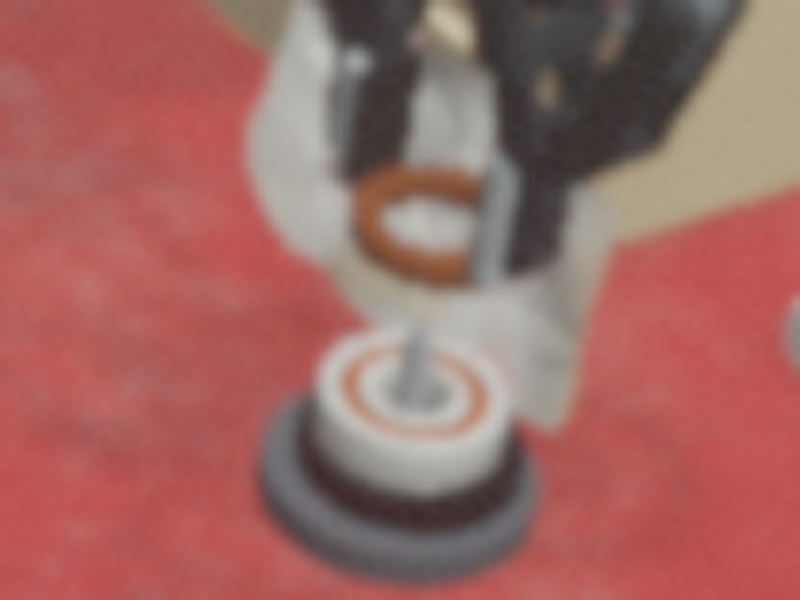

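The brown seal at crop (425,222) is in line with the post. By my count that is 15 pictures viewed, one over the limit of 14, so I'll view no more and work from numbers only. Lowering.

Request:
{"op": "play_rows", "data": {
  "motion": [
    [[-0.004,-0.002,0.03],0],
    [[-0.004,-0.002,0.06],0],
    [[-0.004,-0.002,0.09],0],
    [[-0.004,-0.002,0.12],0],
    [[-0.004,-0.002,0.144],0],
    [[-0.004,-0.002,0.144],0]
  ]
}}

```text
t: 28.55
position: [640.8, -23.2, 18.2]
orientation: [180.0, -0.1, 179.9]
wrist_force: [-0.2, -0.5, 0.5]
opening: 41.4
gripper_force: 30.4
```

Request:
{"op": "play_rows", "data": {
  "motion": [
    [[0,0,0.003],0],
    [[0,0,0.006],0],
    [[0,0,0.006],0]
  ]
}}

```text
t: 28.92
position: [641.6, -23.1, 17.6]
orientation: [-180.0, 0.0, 179.9]
wrist_force: [-0.4, 0.3, -0.3]
opening: 41.3
gripper_force: 30.4
```

Request:
{"op": "play_rows", "data": {
  "motion": [
    [[0,-0.002,0.003],0],
    [[0,0.003,0.005],0],
    [[0,0.003,0.005],0]
  ]
}}

```text
t: 29.3
position: [641.5, -22.1, 15.8]
orientation: [180.0, -0.0, 180.0]
wrist_force: [0.4, 0.2, 0.1]
opening: 41.5
gripper_force: 30.4
```

Request:
{"op": "play_rows", "data": {
  "motion": [
    [[0,0,0],0],
    [[0,0,0],0],
    [[0,0,0],0],
    [[0,0,0],0]
  ],
  "claw": 0.35
}}

```text
t: 29.8
position: [641.5, -22.2, 16.0]
orientation: [180.0, 0.0, 179.9]
wrist_force: [0.3, -0.5, -0.3]
opening: 57.5
gripper_force: 0.0
```

Request:
{"op": "play_rows", "data": {
  "motion": [
    [[0,0,-0.05],0],
    [[0,0,-0.15],0],
    [[0,0,-0.25],0],
    [[0,0,-0.27],0],
    [[0,0,-0.27],0]
  ]
}}

```text
t: 30.42
position: [641.7, -22.2, 97.4]
orientation: [-180.0, 0.1, 179.9]
wrist_force: [0.3, 0.1, -0.1]
opening: 58.0
gripper_force: 0.0
```

```bash
python3 - <<'E'
from h import *
s=optics.camera("scene"); t=optics.camera("top"); N=masks(s); M=masks(t)
cv2.imwrite("pics/s14.png",s)
for z in (35,39,43): print(z,"brown",ring("scene",N['brown'],proj("scene",[[641,-22,z]])[0],z,14))
print("expected px z43",proj("scene",[[641,-22,43],[641,-22,24]]))
h=cv2.cvtColor(s,cv2.COLOR_BGR2HSV)
u=blob(N['brown'],proj("scene",[[641,-22,43]])[0],14); print("px bbox",u.min(0),u.max(0),len(u))
print("grey",rect("top",M['non'],(205,193),10,32),"brown gone?",(M['brown'][180:207,190:220]>0).sum())
print("blue",rect("top",M['blue'],(390,249),10,30))
E
python3 mv.py
```

```text
35 brown [648.6 -16.5  39.6  45.8]
39 brown [644.7 -19.1  39.1  47.6]
43 brown [640.7 -22.4  38.8  47.3]
expected px z43 [[359.62669364 229.13657043]
 [358.2698134  236.80927725]]
px bbox [349. 220.] [371. 238.] 92
grey (array([564.9, 341.7]), array([93.9, 65.5]), 'long-axis deg', 13.9) brown gone? 0
blue (array([457.2, -47.1]), array([73.2, 49.2]), 'long-axis deg', 18.6)
t 30.52 pos [640.5 -22.2  95.6] rpy [ 1.8000e+02 -1.3000e-01  1.7995e+02] q [-2.  33.5 13.1 69.7 -0.  -1.9] F [ 0.2  0.4 -0.3] open 57.8 0.0
```

The brown seal is seated, centred at (640.7,-22.4) at z 43. Next are the plates, so I'll refine their centres.

```bash
python3 - <<'E'
from h import *
t=optics.camera("top"); s=optics.camera("scene"); M=masks(t); N=masks(s)
for k in ("grey",): print("top",rect("top",M[k],(205,193),10,32)); print("scene",rect("scene",N[k],(229,172),10,26))
print("blue top",rect("top",M['blue'],(390,249),10,30),"scene",rect("scene",N['blue'],(290,291),10,26))
print("pad top",rect("top",M['non'],(297,229),4,38),"scene",rect("scene",N['non'],(248,226),4,32))
E
python3 mv.py 564.9,341.7,60,193.9
```

```text
top (array([564.5, 341.8]), array([88.6, 59.5]), 'long-axis deg', 14.5)
scene (array([561.6, 338.3]), array([94.1, 67.6]), 'long-axis deg', 14.7)
blue top (array([457.2, -47.1]), array([73.2, 49.2]), 'long-axis deg', 18.6) scene (array([454.6, -49.6]), array([76.6, 49.7]), 'long-axis deg', 18.7)
pad top (array([495. , 146.8]), array([ 69.9, 100.1]), 'long-axis deg', 155.4) scene (array([497.9, 146. ]), array([ 78.2, 111.9]), 'long-axis deg', 154.1)
t 30.62 pos [640.4 -22.2  95.3] rpy [ 1.8000e+02 -1.7000e-01  1.7994e+02] q [-2.  33.5 13.1 69.7 -0.  -1.9] F [ 0.3 -0.1  0.6] open 57.8 0.0
564.9,341.7,60,193.9 -> [0.2529 1.2128 0.1176] -0.0775 rows>= 6.0
```

Request:
{"op": "play_rows", "data": {
  "motion": [
    [[0.035,0.16,0.0],-0.013],
    [[0.07,0.32,0.0],-0.027],
    [[0.1,0.48,0.0],-0.04],
    [[0.135,0.65,0],-0.053],
    [[0.17,0.81,0.03],-0.067],
    [[0.2,0.97,0.06],-0.081]
  ],
  "claw": 1
}}

```text
t: 31.38
position: [580.7, 270.2, 77.7]
orientation: [-180.0, -0.1, -165.4]
wrist_force: [1.7, 0.8, 1.3]
opening: 85.4
gripper_force: 0.0
```

```bash
python3 mv.py 564.5,341.8,40,194.5 
```

```text
t 31.38 pos [580.7 270.2  77.7] rpy [-1.7998e+02 -8.0000e-02 -1.6539e+02] q [24.9 34.2 11.4 67.4 -0.  10.3] F [1.7 0.8 1.3] open 85.4 0.0
564.5,341.8,40,194.5 -> [-0.0078  0.2447  0.1257] 0.0006 rows>= 1.3
```

Request:
{"op": "play_rows", "data": {
  "motion": [
    [[-0.004,0.12,0.05],0],
    [[-0.008,0.245,0.1],0],
    [[-0.008,0.245,0.125],0],
    [[-0.008,0.245,0.125],0],
    [[-0.008,0.245,0.125],0]
  ]
}}

```text
t: 32.0
position: [566.2, 339.5, 41.6]
orientation: [-180.0, 0.0, -165.6]
wrist_force: [0.2, 0.4, 0.4]
opening: 85.6
gripper_force: 0.0
```

```bash
python3 mv.py 564.5,341.8,-18,194.5 
```

```text
t 32.0 pos [566.2 339.5  41.6] rpy [-179.98    0.   -165.56] q [31.  37.9 12.5 64.6 -0.  16.5] F [0.2 0.4 0.4] open 85.6 0.0
564.5,341.8,-18,194.5 -> [0.0035 0.0089 0.1986] -0.0003 rows>= 1.0
```

Request:
{"op": "play_rows", "data": {
  "motion": [
    [[0.003,0.009,0.06],0],
    [[0.003,0.009,0.12],0],
    [[0.003,0.009,0.16],0],
    [[0.003,0.009,0.185],0],
    [[0.003,0.009,0.198],0],
    [[0.003,0.009,0.198],0]
  ]
}}

```text
t: 32.75
position: [564.1, 343.0, -18.1]
orientation: [-180.0, -0.0, -165.5]
wrist_force: [-0.7, -0.3, 1.0]
opening: 85.4
gripper_force: 0.0
```

Request:
{"op": "play_rows", "data": {
  "motion": [
    [[0,0,0],0],
    [[0,0,0],0],
    [[0,0,0],0],
    [[0,0,0],0],
    [[0,0,0],0],
    [[0,0,0],0],
    [[0,0,0],0]
  ],
  "claw": 0.1,
  "squeeze": 50
}}

```text
t: 33.62
position: [566.0, 343.7, -14.9]
orientation: [180.0, 0.3, -165.5]
wrist_force: [-0.5, -0.1, 9.3]
opening: 47.2
gripper_force: 4.3
```

The fingers slid over the plate's top, with the tips at z 10 for TCP -15, so the offset is about 25–27 mm. Raising, opening and going deeper.

Request:
{"op": "play_rows", "data": {
  "motion": [
    [[0,0,-0.02],0],
    [[0,0,-0.04],0],
    [[0,0,-0.04],0],
    [[0,0,-0.04],0],
    [[0,0,-0.04],0],
    [[0,0,-0.04],0]
  ],
  "claw": 1
}}

```text
t: 34.38
position: [563.9, 342.9, -6.4]
orientation: [-180.0, -0.0, -165.5]
wrist_force: [1.1, -0.3, -0.4]
opening: 85.6
gripper_force: 0.0
```

```bash
python3 mv.py 564.5,341.8,-23,194.5; python3 - <<'E'
from h import *
s=optics.camera("scene"); N=masks(s)
print("scene",rect("scene",N['grey'],(229,172),10,26))
E
```

```text
t 34.38 pos [563.9 342.9  -6.4] rpy [-1.7999e+02 -3.0000e-02 -1.6547e+02] q [31.3 40.5  9.5 59.1 -0.  16.8] F [ 1.1 -0.3 -0.4] open 85.6 0.0
564.5,341.8,-23,194.5 -> [-0.001  -0.0039  0.0555] 0.0001 rows>= 0.3
scene (array([581.4, 347. ]), array([144. ,  74.1]), 'long-axis deg', 23.2)
```

Request:
{"op": "play_rows", "data": {
  "motion": [
    [[-0.001,-0.004,0.02],0],
    [[-0.001,-0.004,0.04],0],
    [[-0.001,-0.004,0.052],0],
    [[-0.001,-0.004,0.052],0],
    [[-0.001,-0.004,0.052],0],
    [[-0.001,-0.004,0.052],0]
  ],
  "claw": 0.6
}}

```text
t: 35.17
position: [564.9, 342.0, -21.3]
orientation: [180.0, 0.0, -165.5]
wrist_force: [-0.1, -0.1, -0.2]
opening: 68.2
gripper_force: 0.0
```

Request:
{"op": "play_rows", "data": {
  "motion": [
    [[0,0,0.004],0],
    [[0,0,0.008],0],
    [[0,0,0.008],0]
  ]
}}

```text
t: 35.55
position: [564.5, 341.8, -24.2]
orientation: [-180.0, -0.0, -165.5]
wrist_force: [0.1, -0.2, -0.5]
opening: 68.6
gripper_force: 0.0
```

Request:
{"op": "play_rows", "data": {
  "motion": [
    [[0,0,0],0],
    [[0,0,0],0],
    [[0,0,0],0],
    [[0,0,0],0],
    [[0,0,0],0],
    [[0,0,0],0]
  ],
  "claw": 0.2,
  "squeeze": 60
}}

```text
t: 36.3
position: [565.1, 342.1, -23.4]
orientation: [180.0, 0.1, -165.5]
wrist_force: [-0.6, -0.1, 5.8]
opening: 57.6
gripper_force: 64.6
```

Gripped at 57.6 mm. Lifting and taking it to the pad.

Request:
{"op": "play_rows", "data": {
  "motion": [
    [[0,0,-0.03],0],
    [[0,0,-0.1],0],
    [[0,0,-0.18],0],
    [[0,0,-0.2],0],
    [[0,0,-0.2],0]
  ]
}}

```text
t: 36.92
position: [564.6, 341.8, 35.8]
orientation: [-180.0, -0.0, -165.5]
wrist_force: [0.3, -0.6, -2.2]
opening: 57.6
gripper_force: 64.2
```

```bash
python3 mv.py 495,146.8,37,155
```

```text
t 36.92 pos [564.6 341.8  35.8] rpy [-1.8000e+02 -1.0000e-02 -1.6547e+02] q [31.2 38.2 12.1 63.9 -0.  16.7] F [ 0.3 -0.6 -2.2] open 57.6 64.2
495,146.8,37,155 -> [ 0.3876 -0.5711 -0.004 ] 0.2196 rows>= 3.7
```

Request:
{"op": "play_rows", "data": {
  "motion": [
    [[0.08,-0.114,0],0.044],
    [[0.155,-0.228,0],0.088],
    [[0.233,-0.343,0],0.132],
    [[0.31,-0.457,0],0.176],
    [[0.388,-0.571,0],0.22],
    [[0.388,-0.571,0],0.22],
    [[0.388,-0.571,0],0.22],
    [[0.388,-0.571,0],0.22]
  ]
}}

```text
t: 37.92
position: [495.4, 147.8, 35.7]
orientation: [180.0, 0.0, 155.0]
wrist_force: [-0.2, 0.4, -1.3]
opening: 57.4
gripper_force: 64.3
```

```bash
python3 mv.py 495,146.8,-18,155
```

```text
t 37.92 pos [495.4 147.8  35.7] rpy [179.98   0.   155.02] q [ 16.6  23.8 -13.1  53.    0.   41.6] F [-0.2  0.4 -1.3] open 57.4 64.3
495,146.8,-18,155 -> [-0.0002 -0.0036  0.1791] 0.0001 rows>= 0.9
```

Request:
{"op": "play_rows", "data": {
  "motion": [
    [[0,-0.003,0.05],0],
    [[0,-0.003,0.1],0],
    [[0,-0.003,0.14],0],
    [[0,-0.003,0.165],0],
    [[0,-0.003,0.177],0],
    [[0,-0.003,0.177],0]
  ]
}}

```text
t: 38.67
position: [494.6, 146.1, -17.2]
orientation: [-180.0, -0.0, 154.9]
wrist_force: [0.2, 0.4, -1.8]
opening: 57.9
gripper_force: 64.3
```

Request:
{"op": "play_rows", "data": {
  "motion": [
    [[0,0,0.003],0],
    [[0,0,0.005],0],
    [[0,0,0.005],0]
  ]
}}

```text
t: 39.05
position: [494.8, 146.1, -18.3]
orientation: [180.0, 0.0, 154.9]
wrist_force: [0.5, 1.1, -1.5]
opening: 57.5
gripper_force: 64.3
```

Request:
{"op": "play_rows", "data": {
  "motion": [
    [[0,0,0.003],0],
    [[0,0,0.003],0],
    [[0,0,0.003],0]
  ]
}}

```text
t: 39.42
position: [494.7, 146.1, -19.4]
orientation: [180.0, 0.0, 154.9]
wrist_force: [-0.3, -0.5, 0.2]
opening: 57.8
gripper_force: 64.4
```

Request:
{"op": "play_rows", "data": {
  "motion": [
    [[0,0,0],0],
    [[0,0,0],0],
    [[0,0,0],0],
    [[0,0,0],0],
    [[0,0,0],0]
  ],
  "claw": 1
}}

```text
t: 40.05
position: [494.6, 146.1, -19.5]
orientation: [180.0, 0.0, 154.9]
wrist_force: [-0.1, -0.4, -0.8]
opening: 85.2
gripper_force: 0.0
```

Request:
{"op": "play_rows", "data": {
  "motion": [
    [[0,0,-0.05],0],
    [[0,0,-0.15],0],
    [[0,0,-0.25],0],
    [[0,0,-0.27],0],
    [[0,0,-0.27],0]
  ]
}}

```text
t: 40.67
position: [494.9, 146.1, 62.1]
orientation: [179.9, 0.1, 154.9]
wrist_force: [-0.2, -0.7, -0.4]
opening: 85.5
gripper_force: 0.0
```

```bash
python3 mv.py 457.2,-47,30,198.6; python3 - <<'E'
from h import *
s=optics.camera("scene"); N=masks(s)
for z in (10,14,18):print("scene",rect("scene",N['grey'],proj("scene",[[495,147,14]])[0],z,24))
print("blue",rect("scene",N['blue'],(290,291),10,26))
E
```

```text
t 40.67 pos [494.9 146.1  62.1] rpy [1.7995e+02 6.0000e-02 1.5493e+02] q [ 16.5  21.9 -11.5  56.5  -0.   41.5] F [-0.2 -0.7 -0.4] open 85.5 0.0
457.2,-47,30,198.6 -> [-0.1589 -0.6364  0.107 ] -0.2426 rows>= 4.1
scene (array([495.8, 145.9]), array([68.5, 90.4]), 'long-axis deg', 155.2)
scene (array([493. , 141.6]), array([68. , 89.8]), 'long-axis deg', 155.2)
scene (array([490.3, 137.2]), array([67.5, 89.2]), 'long-axis deg', 155.2)
blue (array([454.6, -49.1]), array([76.3, 50.6]), 'long-axis deg', 18.7)
```

Request:
{"op": "play_rows", "data": {
  "motion": [
    [[-0.032,-0.127,0],-0.049],
    [[-0.064,-0.254,0],-0.097],
    [[-0.095,-0.38,0.0],-0.146],
    [[-0.127,-0.51,0.03],-0.194],
    [[-0.159,-0.636,0.06],-0.243],
    [[-0.159,-0.636,0.08],-0.243],
    [[-0.159,-0.636,0.08],-0.243],
    [[-0.159,-0.636,0.08],-0.243]
  ]
}}

```text
t: 41.72
position: [457.1, -46.1, 37.3]
orientation: [180.0, -0.0, -161.3]
wrist_force: [0.5, 0.5, 0.1]
opening: 85.6
gripper_force: 0.0
```

```bash
python3 mv.py 457.2,-47,-20,198.6; python3 - <<'E'
from h import *
t=optics.camera("top"); M=masks(t)
for k in ("grey","non"): print("grey top",rect("top",M[k],proj("top",[[495,147,14]])[0],14,30))
E
```

```text
t 41.73 pos [457.1 -46.1  37.3] rpy [ 1.7998e+02 -1.0000e-02 -1.6128e+02] q [ -5.8  18.2 -21.7  50.2   0.  -24.5] F [0.5 0.5 0.1] open 85.6 0.0
457.2,-47,-20,198.6 -> [ 0.0006 -0.0031  0.1911] 0.0006 rows>= 0.9
grey top (array([495.6, 144.8]), array([58.6, 88.6]), 'long-axis deg', 155.4)
grey top (array([494.3, 147.2]), array([68.7, 98.9]), 'long-axis deg', 154.8)
```

Grey is at (495.6,144.8), 155°, which is within 2 mm of the pad centre. Now I'll grip the blue plate.

Request:
{"op": "play_rows", "data": {
  "motion": [
    [[0,-0.003,0.05],0],
    [[0,-0.003,0.1],0],
    [[0,-0.003,0.15],0],
    [[0,-0.003,0.18],0],
    [[0,-0.003,0.191],0],
    [[0,-0.003,0.191],0]
  ],
  "claw": 0.4
}}

```text
t: 42.52
position: [457.5, -47.6, -19.6]
orientation: [-180.0, 0.0, -161.3]
wrist_force: [0.2, 0.1, -0.1]
opening: 59.8
gripper_force: 0.0
```

Request:
{"op": "play_rows", "data": {
  "motion": [
    [[0,0,0.004],0],
    [[0,0,0.008],0],
    [[0,0,0.008],0]
  ]
}}

```text
t: 42.9
position: [457.3, -47.9, -22.1]
orientation: [-180.0, 0.0, -161.3]
wrist_force: [-0.1, -0.8, 0.1]
opening: 59.9
gripper_force: 0.0
```

Request:
{"op": "play_rows", "data": {
  "motion": [
    [[0,0,0],0],
    [[0,0,0],0],
    [[0,0,0],0],
    [[0,0,0],0],
    [[0,0,0],0],
    [[0,0,0],0]
  ],
  "claw": -0.1,
  "squeeze": 60
}}

```text
t: 43.65
position: [457.3, -47.8, -21.6]
orientation: [-180.0, 0.0, -161.3]
wrist_force: [-1.7, -0.8, 4.4]
opening: 47.7
gripper_force: 61.6
```

Request:
{"op": "play_rows", "data": {
  "motion": [
    [[0,0,-0.03],0],
    [[0,0,-0.1],0],
    [[0,0,-0.18],0],
    [[0,0,-0.22],0],
    [[0,0,-0.22],0]
  ]
}}

```text
t: 44.28
position: [458.0, -47.9, 44.6]
orientation: [-179.9, 0.1, -161.3]
wrist_force: [-0.6, 0.4, 0.0]
opening: 47.8
gripper_force: 62.3
```

```bash
python3 mv.py 495.3,145.8,43,155.2
```

```text
t 44.27 pos [458.  -47.9  44.6] rpy [-1.7995e+02  1.1000e-01 -1.6133e+02] q [ -6.   17.6 -21.1  51.1   0.  -24.6] F [-0.6  0.4  0. ] open 47.8 62.3
495.3,145.8,43,155.2 -> [-0.3244  0.572   0.0054] 0.2415 rows>= 4.1
```

Request:
{"op": "play_rows", "data": {
  "motion": [
    [[-0.065,0.114,0],0.048],
    [[-0.13,0.229,0],0.097],
    [[-0.195,0.343,0],0.145],
    [[-0.26,0.458,0],0.193],
    [[-0.324,0.572,0],0.2415],
    [[-0.324,0.572,0],0.2415],
    [[-0.324,0.572,0],0.2415],
    [[-0.324,0.572,0],0.2415]
  ]
}}

```text
t: 45.28
position: [493.7, 144.7, 43.2]
orientation: [-179.9, -0.1, 155.1]
wrist_force: [0.3, -0.1, -1.2]
opening: 48.2
gripper_force: 62.4
```

```bash
python3 mv.py 495.3,145.8,-5,155.2
```

```text
t 45.27 pos [493.7 144.7  43.2] rpy [-1.7993e+02 -6.0000e-02  1.5515e+02] q [ 16.3  23.1 -12.9  54.1  -0.   41.2] F [ 0.3 -0.1 -1.2] open 48.2 62.4
495.3,145.8,-5,155.2 -> [-0.0033  0.0055  0.1608] -0.0003 rows>= 0.8
```

Request:
{"op": "play_rows", "data": {
  "motion": [
    [[-0.003,0.004,0.05],0],
    [[-0.003,0.004,0.1],0],
    [[-0.003,0.004,0.13],0],
    [[-0.003,0.004,0.15],0],
    [[-0.003,0.004,0.16],0],
    [[-0.003,0.004,0.16],0]
  ]
}}

```text
t: 46.02
position: [495.8, 146.6, -4.2]
orientation: [-180.0, 0.0, 155.2]
wrist_force: [-0.8, 0.6, -1.1]
opening: 47.8
gripper_force: 62.4
```

Request:
{"op": "play_rows", "data": {
  "motion": [
    [[0,0,0.003],0],
    [[0,0,0.005],0],
    [[0,0,0.005],0]
  ]
}}

```text
t: 46.4
position: [495.9, 146.6, -5.5]
orientation: [180.0, 0.0, 155.2]
wrist_force: [-0.0, 0.7, -0.7]
opening: 47.9
gripper_force: 62.4
```

Request:
{"op": "play_rows", "data": {
  "motion": [
    [[0,0,0.003],0],
    [[0,0,0.006],0],
    [[0,0,0.006],0]
  ]
}}

```text
t: 46.78
position: [495.7, 146.6, -7.5]
orientation: [180.0, 0.0, 155.2]
wrist_force: [-0.2, -0.4, -2.1]
opening: 47.8
gripper_force: 62.4
```

Request:
{"op": "play_rows", "data": {
  "motion": [
    [[0,0,0],0],
    [[0,0,0],0],
    [[0,0,0],0],
    [[0,0,0],0],
    [[0,0,0],0]
  ],
  "claw": 0.7
}}

```text
t: 47.4
position: [495.7, 146.6, -7.5]
orientation: [180.0, 0.0, 155.2]
wrist_force: [1.3, -0.2, -0.3]
opening: 72.4
gripper_force: 0.0
```

Request:
{"op": "play_rows", "data": {
  "motion": [
    [[0,0,-0.05],0],
    [[0,0,-0.15],0],
    [[0,0,-0.3],0],
    [[0.15,0,-0.4],0],
    [[0.3,0,-0.4],0],
    [[0.45,0,-0.4],0],
    [[0.45,0,-0.4],0],
    [[0.45,0,-0.4],0]
  ]
}}

```text
t: 48.4
position: [374.1, 203.6, 113.5]
orientation: [179.9, 0.1, 155.2]
wrist_force: [0.7, -0.5, -0.1]
opening: 72.1
gripper_force: 0.0
```

```bash
python3 mv.py; python3 - <<'E'
from h import *
t=optics.camera("top"); s=optics.camera("scene"); M=masks(t); N=masks(s)
cv2.imwrite("pics/end_t.png",t); cv2.imwrite("pics/end_s.png",s)
print("blue z24 top",rect("top",M['blue'],proj("top",[[495,146,24]])[0],24,30)," scene",rect("scene",N['blue'],proj("scene",[[495,146,24]])[0],24,26))
print("grey z14 top",rect("top",M['grey']|M['blue'],proj("top",[[495,146,14]])[0],14,32))
print("brown z43 top",ring("top",M['brown'],proj("top",[[641,-22,43]])[0],43,14),"scene",ring("scene",N['brown'],proj("scene",[[641,-22,43]])[0],43,14))
a,b=masks(cv2.imread("pics/top0.png"))['non'],M['non']
print("carton",rect("top",a,(217,279),42,30),rect("top",b,(217,279),42,30))
E
```

```text
t 48.4 pos [374.1 203.6 113.5] rpy [1.7990e+02 1.0000e-01 1.5522e+02] q [ 28.6   9.4 -20.2  60.2  -0.   53.3] F [ 0.7 -0.5 -0.1] open 72.1 0.0
blue z24 top (array([495.5, 145.5]), array([50.5, 75.8]), 'long-axis deg', 154.7)  scene (array([493.1, 141.4]), array([57.2, 75.2]), 'long-axis deg', 155.2)
grey z14 top (array([495.2, 144.7]), array([59.4, 89.6]), 'long-axis deg', 154.7)
brown z43 top [643.6 -22.7  41.8  43.2] scene [640.7 -22.3  39.   47.4]
carton (array([390.1, 302.8]), array([57.7, 88.7]), 'long-axis deg', 113.4) (array([377.6, 292.9]), array([88.2, 97.8]), 'long-axis deg', 112.8)
```

Both piles look right. The carton reading is probably mixed with the arm in the picture, so I'll check it from the scene camera.

```bash
python3 - <<'E'
from h import *
a,b=cv2.imread("pics/scene0.png"),cv2.imread("pics/end_s.png")
for n,(u,v,w,h) in dict(carton=(140,172,52,45),can=(284,85,40,92)).items():
    d=cv2.absdiff(a,b)[v:v+h,u:u+w].max(2); print(n,"changed px share",(d>40).mean().round(3),"phase shift",cv2.phaseCorrelate(*[np.float32(cv2.cvtColor(x,6)[v:v+h,u:u+w]) for x in (a,b)]))
E
```

```text
carton changed px share 0.057 phase shift ((0.04132591475109493, 0.3043761703734127), 0.9619135621153279)
can changed px share 0.0 phase shift ((-0.007656154651044744, 0.1724045894871722), 0.963974196712176)
```

Neither bystander has moved. Handing in.

```bash
python3 -c "
from cell import job; print(job.hand_in())"
```

```text
the job is handed in; nothing more can be done
None
```

The job is handed in at about 48 s with no verdict returned: by my camera checks the black seal, bearing and brown seal are seated on the spindle, the blue plate lies on the grey plate within about 2 mm of the pad centre, the carton and can have not moved and the gripper is clear, but I viewed 15 pictures, one over the limit of 14.

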